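Put the valve cartridges back into the manifold in their order

ROBOT

A 6-joint arm with a two-finger parallel gripper is mounted at the origin on a cart in front of the work surface, level with it; the furniture and walls round the work are solid. World frame = base frame: x ahead of the robot, y to its left, z up, the work surface at z = 0. Lengths are in m, angles in rad, forces in N, time in s.
With the tool pointing down it reaches from about 0.4 to 0.825 m from the base axis. Payload 7 kg.
Tool frame: the origin (TCP) lies on the mounting face of the last link; the fingertips stand 173 mm ahead of it and the grasp point (between the pads) lies r.tcp_to_grasp ahead of it (r.tcp_to_grasp is the distance from the TCP to the grasp point, in m); z points along the fingers, y is the direction in which the jaws open and shut (so a half turn about z gives the same grasp; the last joint's range is limited). The gripper opens to 85 mm and grips with 20 to 120 N. Pads are 22 mm wide; open, the fingers measure 114 mm over their backs; the gripper's body (76 mm by 85 mm) begins 54 mm behind the grasp point. The pads swing forward as they close: fully open they stand 13 mm farther back than shut.
Start: joints at [-0.935, 0.359, 0.012, 0, -1.224, -0.288], TCP at [0.23, -0.635, 0.405] pointing down, gripper open.
Joint ranges: [-3.07, 3.07], [-1.43, 2.12], [-1.02, 1.25], [-3.03, 1.67], [-3.05, -0], [-3.03, 3.03]. Speed limits (rad/s): [2.39, 2.39, 3.01, 3.14, 3.14, 3.14].

INTERFACE

Orientations are given as a unit quaternion [x, y, z, w].
In Python, from station import r gives the robot as it stands.
- The arm moves only by the tool apply_moves, never from a script. Its argument "increments" is a list of rows, each an object with "rotation": the turn, a rotation vector about the tool's x, y, z in rad, a list of three; "slide": the shift along the tool's x, y, z in m, a list of three; "fingers": the gripper's target within -1 to 1 (fully open at 1, half-way at 0, shut at -1). A call has 1 to 12 rows; each row shifts and turns the commanded pose from where the row before left it, along the tool's axes as they then stand; what a row does not reach is not made up. A row lasts 1/8 s, in which the tool goes at most 62.5 mm and 10.7 degrees, less where a joint would pass 70% of its speed; a pose out of reach is approached as far as the arm can. A call is refused whole if a number of a shift passes 0.0625 or a number of a turn 0.188, either way. A call with a gripper value outside its range is refused whole. The fingers move at their own pace and stop on an object; "squeeze" is the grip in N (left out, the last holds). Time passes only in rows, so rows that do not move let the fingers close. It gives the time, the measured TCP pose, the force and the opening at its end, in the units of the state.
- r.read_state(): the state, without advancing time (a new reading comes with each control period).
- r.read_camera(name): name is "side" or "top"; returns a dict with "frame" (420x560x3 uint8, red, green, blue), "z_map" (420x560 float32, m along the optical axis (not along the pixel's ray), 0 where there is no reading), "intrinsics" (3x3 intrinsics, pixels), "view" (4x4, takes a point from world to camera coordinates). Camera axes: x right, y up, looking along -z (the intrinsics and any distortion apply to the point x, -y, -z); pixel columns grow to the right and rows downward; lengths in m; the calibration is good to about 2 mm. A picture is of the moment at which its call begins.
- r.close_job(): hands the job in, once; it reports no verdict.
Trained networks look in the newest picture that a camera, given by its name, has taken for a name from the list of things; names that differ only in an ending like _2 or _b are one class to them, and where a whole thing is asked for, a point or a joint stands for the part that bears it (a point fixed in the world has none). Each returns a list of dicts, best first, with "conf" (0 to 1); they miss things now and then, are a little off and sometimes report something else, mostly with a low value. They report only what shows in the picture. A call takes as long as a camera call. They do not tell look-alikes from the thing itself.
- r.recognise(camera, query): "rect" ([left, top, right, bottom] in pixels, round what is visible of it).
The state is a dict: "time": time; "q": joint angles; "dq": joint speeds; "effort": joint torques, N m; "eef_pos": TCP position; "tcp_rot": TCP orientation; "ft_force": force on the tool from outside, world axes, zero at the start; "torque": the same for the moment, N m; "finger_gap": finger opening in m.
Only numpy, scipy, OpenCV 4.12 (cv2) and the standard library are available. Lean on these libraries where they do the work, as an engineer would, in place of code of your own. Each camera call takes 0.05 s, during which the arm holds its last target.

TASK

The four valve cartridges were taken out of the aluminium manifold for cleaning and parked in the grey rack in the order in which they sat; all cavities are the same size, so only this order tells which belongs where. Put them back in the same order: the one nearest the rack's red end into the cavity nearest the manifold's red cap, and so on to the other end. Lower each one in rather than dropping it, and leave all four upright and let go, each with its flange resting on the block.

Things in the scene. Friction and masses are not known exactly. Their poses are not given: they have to be found in the camera images.
- cartridge_black: Loose valve cartridge, round, upright, 78 mm tall, 0.12 kg; its head is a black knurled knob with a small steel dot on top. Origin: tip of the nose, its lowest point; z up. Widths from the tip: 10 mm, cone to 24 mm at 22 mm, 24 to 34 mm, flange 32 wide at 34-39, hexagon 30 at 39-46, head 24 wide at 46-78 mm. Grip the head from above, fingers closing across the row (neighbours 40 mm off).
- cartridge_blue: Loose valve cartridge, round, upright, 78 mm tall, 0.12 kg; its head is a smooth blue domed cap. Origin: tip of the nose, its lowest point; z up. Widths from the tip: 10 mm, cone to 24 mm at 22 mm, 24 to 34 mm, flange 32 wide at 34-39, hexagon 30 at 39-46, head 24 wide at 46-78 mm. Grip the head from above, fingers closing across the row (neighbours 40 mm off).
- cartridge_brass: Loose valve cartridge, round, upright, 78 mm tall, 0.12 kg; its head is brass with a small steel nut and screw on top. Origin: tip of the nose, its lowest point; z up. Widths from the tip: 10 mm, cone to 24 mm at 22 mm, 24 to 34 mm, flange 32 wide at 34-39, hexagon 30 at 39-46, head 24 wide at 46-78 mm. Grip the head from above, fingers closing across the row (neighbours 40 mm off).
- cartridge_green: Loose valve cartridge, round, upright, 78 mm tall, 0.12 kg; its head is a green cap with a sunken steel centre. Origin: tip of the nose, its lowest point; z up. Widths from the tip: 10 mm, cone to 24 mm at 22 mm, 24 to 34 mm, flange 32 wide at 34-39, hexagon 30 at 39-46, head 24 wide at 46-78 mm. Grip the head from above, fingers closing across the row (neighbours 40 mm off).
- holder_black: The white cup of the rack in which the black-headed cartridge starts, its flange on the rim, nose tip 14 mm above the bench. The four cups look alike; which is where in the row varies. Fixed to the rack, 35 mm across, 38 mm tall. Origin: centre of its underside, 10 mm above the bench; axes as the rack's.
- holder_blue: The white cup of the rack in which the blue-headed cartridge starts, its flange on the rim, nose tip 14 mm above the bench. The four cups look alike; which is where in the row varies. Fixed to the rack, 35 mm across, 38 mm tall. Origin: centre of its underside, 10 mm above the bench; axes as the rack's.
- holder_brass: The white cup of the rack in which the brass-headed cartridge starts, its flange on the rim, nose tip 14 mm above the bench. The four cups look alike; which is where in the row varies. Fixed to the rack, 35 mm across, 38 mm tall. Origin: centre of its underside, 10 mm above the bench; axes as the rack's.
- holder_green: The white cup of the rack in which the green-headed cartridge starts, its flange on the rim, nose tip 14 mm above the bench. The four cups look alike; which is where in the row varies. Fixed to the rack, 35 mm across, 38 mm tall. Origin: centre of its underside, 10 mm above the bench; axes as the rack's.
- rack: Grey strip fixed to the bench, 50 x 196 mm: four white cups, a red block 30 mm high at one end. Origin: middle of the row at bench height; +y along the row to the red end, x across. Cups at y = +60, +20, -20, -60 mm, rims 48 mm up. Left or right of the robot, any yaw; between it and the block stand bins and drawers up to 230 mm high (x over 0.52 m, y -0.21 to 0.27 m): pass above or in front.
- manifold: Aluminium block fixed to the bench, 60 x 168 x 50 mm, a round red cap 30 mm across on one end (dark plug on the other). Origin: middle at bench height; +y runs along the row to the red cap, x across it. Four open cavities in its top at y = +60, +20, -20, -60 mm, 27 mm across, 38 deep. A seated cartridge's nose tip is 16 mm above the bench. Lies left or right, any yaw.
Mind the look-alikes: they are no part of the job. Leave any orange look-alike of the cartridge_black alone.

How it is judged:
By the outcome, as a careful person would: the job done as asked, in the order asked, and still so for the second after the job is handed in, with the robot touching nothing.
It also fails if it takes over 134 s, if anything falls off the work surface, if the arm or the gripper's body presses on something with over 40 N, if the wrist force passes 120 N, or if a joint passes its speed limit or range.

## Working session

There is one attempt and no reset: what is moved stays moved. The work goes in short steps, Python scripts to look and compute and a tool call to move; the robot and the scene stay as the last step left them, time stands still between calls to the robot, and variables do not carry over. Pictures are saved under pics/ and viewed, and the job is handed in when it is done.

Besides the shell and the picture viewer there is one more tool, called as name([rows], argument=value, ...), one row to a line, values as JSON. apply_moves: Moves the arm, as the interface text tells. Its arguments: {"type":"object","properties":{"increments":{"type":"array","items":{"type":"object","properties":{"rotation":{"type":"array","items":{"type":"number"}},"slide":{"type":"array","items":{"type":"number"}},"fingers":{"type":"number"}}}},"squeeze":{"type":"number"}},"required":["increments"]}

```bash
mkdir -p pics; ls; python3 - <<'E'
from station import r
import cv2,numpy as np
s=r.read_state()
for k,v in s.items(): print(k,np.round(v,4))
print(r.tcp_to_grasp)
for n in ("top","side"):
    c=r.read_camera(n); cv2.imwrite(f"pics/{n}0.png",c["frame"][:,:,::-1]); np.savez(f"{n}0.npz",**c)
    print(n,c["intrinsics"],c["view"])
E
```

```text
pics
time 0.0
q [-9.3490e-01  3.5940e-01  1.1000e-02 -3.0000e-04 -1.2241e+00 -2.8810e-01]
dq [ 0.0005  0.0001  0.0022 -0.0007  0.0003 -0.0004]
effort [-4.00000e-04 -5.83317e+01  2.93429e+01  6.93640e+00 -5.80000e-03
 -0.00000e+00]
eef_pos [ 0.23   -0.6344  0.4038]
tcp_rot [-1.730e-01  9.849e-01  8.000e-04 -2.000e-04]
ft_force [-0.1954 -0.9138  0.2467]
torque [ 0.0009 -0.0373  0.0206]
finger_gap 0.0852
0.1547
top [[545.39900085   0.         287.65396425]
 [  0.         545.39900085 208.44991228]
 [  0.           0.           1.        ]] [[ 0.00684976 -0.99995713  0.00622978  0.00987085]
 [ 0.98850951  0.00771184  0.15096183 -0.48134681]
 [-0.1510034   0.00512415  0.98851996 -1.66723024]
 [ 0.          0.          0.          1.        ]]
side [[394.65910238   0.         275.8932636 ]
 [  0.         394.65910238 211.57212635]
 [  0.           0.           1.        ]] [[-0.9100033  -0.41423639  0.01738431  0.47297832]
 [ 0.17529569 -0.34641822  0.92155621 -0.11807955]
 [-0.37571987  0.84166658  0.38785557 -0.98132887]
 [ 0.          0.          0.          1.        ]]
```

View pics/top0.png

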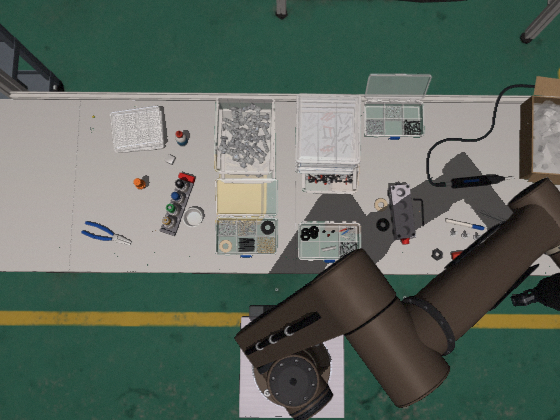

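View pics/side0.png

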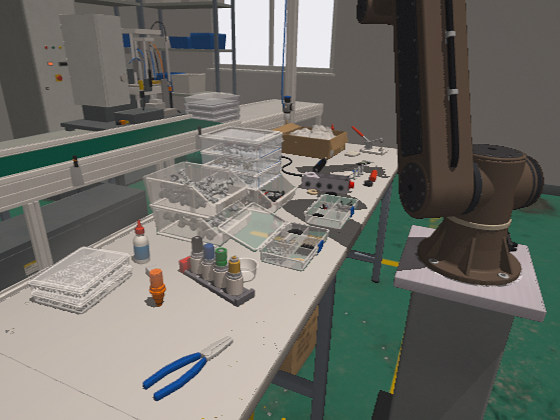

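```bash
python3 - <<'E'
import cv2,numpy as np
a=cv2.imread("pics/top0.png");b=cv2.imread("pics/side0.png")
k=lambda im,x,y,w,h,s:cv2.resize(im[y:y+h,x:x+w],None,fx=s,fy=s,interpolation=cv2.INTER_CUBIC)
x=np.hstack([k(a,120,160,100,90,4),k(a,360,165,100,90,4)])
y=k(b,140,225,133,80,3); z=k(b,280,160,133,80,3)
y=np.hstack([y,z]); y=cv2.resize(y,(800,240))
cv2.imwrite("pics/crop0.png",np.vstack([x,y]))
E
```

```text
(no output)
```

View pics/crop0.png

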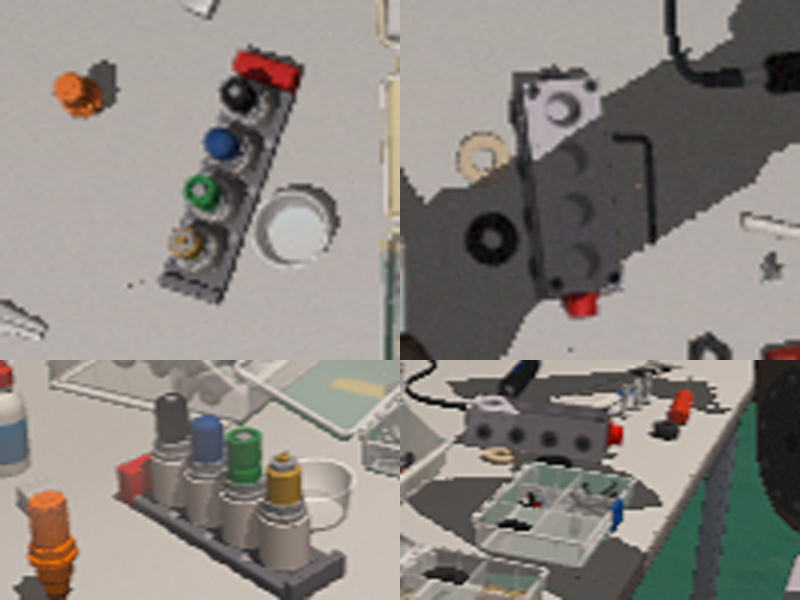

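The top view shows the rack at about (178,205), red end at (186,177), with black, blue, green and brass in that order. The manifold is at about (405,210), red cap at (405,240) towards the robot. The black look-alike is the orange one at (139,183), which I'll leave alone. Next I measure positions.

```bash
cat > h.py <<'E'
import numpy as np,cv2
def cloud(c):
    K=c["intrinsics"];V=c["view"];z=c["z_map"]
    v,u=np.mgrid[:z.shape[0],:z.shape[1]]
    x=(u-K[0,2])/K[0,0]*z;y=(v-K[1,2])/K[1,1]*z
    p=np.stack([x,-y,-z,np.ones_like(z)],-1)
    w=p@np.linalg.inv(V).T
    w[z<=0]=np.nan
    return w[...,:3]
def proj(c,P):
    K=c["intrinsics"];V=c["view"]
    p=V@np.append(P,1); return np.array([K[0,0]*p[0]/-p[2]+K[0,2],K[1,1]*-p[1]/-p[2]+K[1,2]])
def ray(c,u,v,h):
    K=c["intrinsics"];Vi=np.linalg.inv(c["view"])
    d=Vi[:3,:3]@np.array([(u-K[0,2])/K[0,0],-(v-K[1,2])/K[1,1],-1]);o=Vi[:3,3]
    return o+d*(h-o[2])/d[2]
E
python3 - <<'E'
import numpy as np,cv2
from h import *
for n in("top","side"):
    c=dict(np.load(n+"0.npz"));w=cloud(c);f=c["frame"]
    if n=="top": boxes={"rack":(150,160,205,245),"man":(380,170,435,250)}
    else: boxes={"rack":(175,225,260,305),"man":(295,165,360,200)}
    for b,(x0,y0,x1,y1) in boxes.items():
        p=w[y0:y1,x0:x1].reshape(-1,3); col=f[y0:y1,x0:x1].reshape(-1,3).astype(int)
        if b=="rack":
            hs=cv2.cvtColor(f[y0:y1,x0:x1],cv2.COLOR_RGB2HSV).reshape(-1,3)
            m=(p[:,2]>.082)&(p[:,2]<.1)
            print(n,"head pts",m.sum())
            q=p[m]; 
            # cluster
            import scipy.cluster.hierarchy as H
            if len(q)>3:
                l=H.fclusterdata(q[:,:2],.015,"distance","single")
                for i in set(l):
                    t=q[l==i]
                    print(len(t),t.mean(0).round(4),((t.max(0)+t.min(0))/2).round(4),np.ptp(t,0).round(3),col[m][l==i].mean(0).round())
            red=(col[:,0]>1.8*col[:,1])&(col[:,0]>1.8*col[:,2])&(p[:,2]>.022)
            print("red",red.sum(),p[red].mean(0).round(4),(p[red].max(0)+p[red].min(0))/2)
        else:
            m=(p[:,2]>.044)&(p[:,2]<.056); q=p[m]
            print(n,"man",m.sum(),np.median(q[:,2]))
            rc=cv2.minAreaRect(q[:,:2].astype(np.float32)*1000); print(rc)
E
```

```text
top head pts 171Traceback (most recent call last):
  File "<stdin>", line 17, in <module>
    Y = distance.pdist(X, metric=metric)
    return xpx.lazy_apply(_np_pdist, X, out,
           ~~~~~~~~~~~~~~^^^^^^^^^^^^^^^^^^^
                          # lazy_apply doesn't support Array kwargs
                          ^^^^^^^^^^^^^^^^^^^^^^^^^^^^^^^^^^^^^^^^^
    ...<4 lines>...
                          shape=((n * (n - 1)) // 2, ), dtype=X.dtype,
                          ^^^^^^^^^^^^^^^^^^^^^^^^^^^^^^^^^^^^^^^^^^^^
                          as_numpy=True, metric=metric, **kwargs)
                          ^^^^^^^^^^^^^^^^^^^^^^^^^^^^^^^^^^^^^^^
    out = wrapped(*args, **kwargs)
    out = func(*args_list, **kwargs)
    raise ValueError(f'Unknown Distance Metric: {mstr}')
ValueError: Unknown Distance Metric: single
```

```bash
cat > m.py <<'E'
import numpy as np,cv2
from h import *
import scipy.cluster.hierarchy as H
for n in("top","side"):
    c=dict(np.load(n+"0.npz"));w=cloud(c);f=c["frame"]
    if n=="top": boxes={"rack":(150,160,205,245),"man":(380,170,435,250)}
    else: boxes={"rack":(175,225,260,305),"man":(295,165,360,200)}
    for b,(x0,y0,x1,y1) in boxes.items():
        p=w[y0:y1,x0:x1].reshape(-1,3); col=f[y0:y1,x0:x1].reshape(-1,3).astype(int)
        if b=="rack":
            m=(p[:,2]>.082)&(p[:,2]<.1)
            q=p[m]; 
            if len(q)>3:
                l=H.fclusterdata(q[:,:2],.012,"distance",method="single")
                for i in set(l):
                    t=q[l==i]
                    print(len(t),t.mean(0).round(4),((t.max(0)+t.min(0))/2).round(4),np.ptp(t,0).round(3),col[m][l==i].mean(0).round())
            red=(col[:,0]>1.8*col[:,1])&(col[:,0]>1.8*col[:,2])&(p[:,2]>.022)
            print("red",red.sum(),p[red].mean(0).round(4),(p[red].max(0)+p[red].min(0))/2)
        else:
            m=(p[:,2]>.044)&(p[:,2]<.056); q=p[m]
            print(n,"man",m.sum(),np.median(q[:,2]))
            rc=cv2.minAreaRect(q[:,:2].astype(np.float32)*1000); print(rc)
            print("bench z", np.nanmedian(p[(p[:,2]<.02)][:,2]))
E
python3 m.py
```

```text
34 [0.4357 0.3831 0.0879] [0.4357 0.3835 0.0883] [0.018 0.018 0.012] [141. 125. 105.]
46 [0.5497 0.346  0.0897] [0.5495 0.3462 0.0907] [0.02  0.022 0.017] [49. 47. 48.]
51 [0.4736 0.3711 0.0891] [0.4727 0.371  0.0898] [0.023 0.022 0.015] [ 66. 110.  76.]
40 [0.5113 0.3577 0.0888] [0.5114 0.3582 0.0892] [0.022 0.021 0.014] [39. 62. 99.]
red 78 [0.5808 0.3359 0.0287] [0.58131808 0.33659215 0.03129305]
top man 712 0.04890559069924327
((473.16033935546875, -342.9566955566406), (171.76351928710938, 62.07847595214844), 5.2890448570251465)
bench z -0.0004019707761142577
72 [0.4373 0.389  0.0871] [0.4386 0.3879 0.088 ] [0.021 0.021 0.012] [147. 125.  92.]
83 [0.5511 0.3529 0.0895] [0.5539 0.3504 0.0884] [0.024 0.021 0.013] [87. 83. 79.]
100 [0.4756 0.3756 0.0895] [0.4771 0.373  0.088 ] [0.023 0.025 0.011] [ 80. 111.  81.]
72 [0.5127 0.3654 0.0882] [0.5151 0.3621 0.0879] [0.021 0.024 0.012] [ 81.  92. 118.]
red 47 [0.5868 0.3536 0.0294] [0.58801262 0.34878134 0.02745442]
side man 302 0.04985534156840396
((476.58489990234375, -339.968017578125), (165.7818145751953, 68.36628723144531), 4.543820858001709)
bench z 0.0013878022290020886
```

```bash
cat > fit.py <<'E'
import numpy as np,cv2
from h import *
from scipy.optimize import least_squares
def capcyl(P,c,r,z0,z1):
    d=np.hypot(P[:,0]-c[0],P[:,1]-c[1])-r; e=np.maximum(z0-P[:,2],P[:,2]-z1)
    return np.where((d<0)&(e<0),np.maximum(d,e),np.hypot(np.maximum(d,0),np.maximum(e,0)))
def cart(P,c,t):
    return np.min([np.abs(capcyl(P,c,rr,t+a,t+b)) for rr,a,b in((.012,.046,.078),(.0145,.039,.046),(.016,.034,.039))],0)
def box(L,hx,hy,h):
    q=np.abs(L-[0,0,h/2])-[hx,hy,h/2]
    return np.linalg.norm(np.maximum(q,0),axis=1)+np.minimum(q.max(1),0)
def loc(P,p):
    c,s=np.cos(p[2]),np.sin(p[2]); d=P[:,:2]-p[:2]
    # yaw p[2] = direction of row(+y local)
    y=d@[c,s]; x=d@[s,-c]
    return np.c_[x,y,P[:,2]]
YS=(.06,.02,-.02,-.06)
def rack_res(p,P):
    L=loc(P,p); L[:,2]-=p[3]
    return np.min([cart(L,(0,y),.014) for y in YS]+[np.abs(capcyl(L,(0,y),.0175,.010,.048)) for y in YS],0)
def man_res(p,P):
    L=loc(P,p); L[:,2]-=p[3]
    b=box(L,.03,.084,.05)
    for y in YS:
        b=np.maximum(b,-capcyl(L,(0,y),.0135,.012,.06))
    return np.abs(b)
def fit(f,p0,P):
    p=np.array(p0,float)
    for it in range(3):
        s=least_squares(lambda q:f(q,P),p,loss="soft_l1",f_scale=.0015,diff_step=1e-4,x_scale=[.01,.01,.05,.005]); p=s.x
        m=None
    e=f(p,P); return p,np.median(e),np.mean(e<.003)
def get(c,p0,hx,hy,zlo,zhi=.1):
    w=cloud(c).reshape(-1,3); w=w[np.isfinite(w[:,0])]
    L=loc(w,p0); m=(abs(L[:,0])<hx)&(abs(L[:,1])<hy)&(L[:,2]>zlo)&(L[:,2]<zhi)
    return w[m]
E
python3 - <<'E'
from fit import *
for n in("top","side"):
    c=dict(np.load(n+"0.npz"))
    p0=[.4926,.3645,np.arctan2(-.0371,.114),0]
    P=get(c,p0,.028,.083,.03); r=fit(rack_res,p0,P); print(n,"rack",len(P),r[0].round(4),np.degrees(r[0][2]),r[1:])
    p0=[.4732,-.343,np.pi+np.radians(5.3),0]
    P=get(c,p0,.036,.092,.008,.056); r=fit(man_res,p0,P); print(n,"man",len(P),r[0].round(4),np.degrees(r[0][2]),r[1:])
E
```

```text
top rack 477 [ 0.4938  0.3657 -0.3059 -0.0018] -17.527256325754575 (np.float64(0.0009558316193709337), np.float64(0.8427672955974843))
top man 1174 [ 4.744e-01 -3.434e-01  3.236e+00 -3.000e-04] 185.4080266605698 (np.float64(0.0016802777912284482), np.float64(0.7086882453151618))
side rack 1531 [ 4.972e-01  3.662e-01 -3.098e-01  1.000e-04] -17.750551325782787 (np.float64(0.0006580551710193977), np.float64(0.9797517962116263))
side man 762 [ 4.7550e-01 -3.4240e-01  3.2367e+00  6.0000e-04] 185.45155256307999 (np.float64(0.0014642710332532886), np.float64(0.7664041994750657))
```

```bash
cat > go.py <<'E'
import sys,numpy as np
from station import r
from scipy.spatial.transform import Rotation as R
def go(t,psi_deg,n=None):
    s=r.read_state(); p=s["eef_pos"]; Q=R.from_quat(s["tcp_rot"])
    ps=np.radians(psi_deg); y=np.array([np.cos(ps),np.sin(ps),0]); z=np.array([0,0,-1.]); x=np.cross(y,z)
    T=R.from_matrix(np.c_[x,y,z])
    d=np.array(t)-p
    print("t",round(float(s["time"]),2),"pos",np.round(p,4),"gap",round(float(s["finger_gap"]),4),"F",np.round(s["ft_force"],1),"q",np.round(s["q"],2))
    print("rotvec",(Q.inv()*T).as_rotvec().round(4),"| slide in current axes",Q.inv().apply(d).round(4),"| in target axes",T.inv().apply(d).round(4))
if __name__=="__main__": go([float(v) for v in sys.argv[1:4]],float(sys.argv[4]))
E
echo
```

apply_moves([
  {"rotation":[0,0,0.164],"slide":[0,0,-0.025],"fingers":0.3},
  {"rotation":[0,0,0.164],"slide":[0,0,-0.025],"fingers":0.3},
  {"rotation":[0,0,0.164],"slide":[0,0,-0.025],"fingers":0.3},
  {"rotation":[0,0,0.164],"slide":[0,0,-0.025],"fingers":0.3},
], squeeze=40)

```text
time: 0.6
eef_pos: [0.2301, -0.6345, 0.505]
tcp_rot: [0.156, 0.988, 0.0, -0.0]
ft_force: [0.9, 0.5, 0.1]
finger_gap: 0.0556
```

```bash
python3 go.py .42 0 .5 72.35;python3 go.py .5527 .3478 .4 72.35
```

```text
t 0.6 pos [ 0.2301 -0.6345  0.505 ] gap 0.0556 F [0.9 0.5 0.1] q [-0.93  0.32  0.18 -0.   -1.43 -0.95]
rotvec [ 0.0007 -0.0006 -0.0055] | slide in current axes [0.015  0.6621 0.0055] | in target axes [0.0114 0.6622 0.005 ]
t 0.6 pos [ 0.2301 -0.6345  0.505 ] gap 0.0556 F [0.9 0.5 0.1] q [-0.93  0.32  0.18 -0.   -1.43 -0.95]
rotvec [ 0.0007 -0.0006 -0.0055] | slide in current axes [-0.0039  1.0338  0.1057] | in target axes [-0.0096  1.0339  0.105 ]
```

apply_moves([
  {"slide":[0,0.06,0]},
  {"slide":[0,0.06,0]},
  {"slide":[0,0.06,0]},
  {"slide":[0,0.06,0]},
  {"slide":[0,0.06,0]},
  {"slide":[0,0.06,0]},
  {"slide":[0,0.06,0]},
  {"slide":[0,0.06,0]},
  {"slide":[0,0.06,0]},
  {"slide":[0,0.06,0]},
  {"slide":[0,0.06,0]},
  {"slide":[0,0.0,0]},
])

```text
invalid input
```

apply_moves([
  {"rotation":[0,0,-0.185]},
  {"rotation":[0,0,-0.185]},
  {"rotation":[0,0,-0.185]},
  {"rotation":[0,0,-0.185]},
  {"rotation":[0,0,-0.185]},
  {"rotation":[0,0,-0.185]},
  {"rotation":[0,0,-0.185]},
  {"rotation":[0,0,-0.185]},
  {"rotation":[0,0,-0.185]},
  {"rotation":[0,0,-0.185]},
  {"rotation":[0,0,-0.185]},
  {"rotation":[0,0,-0.185]},
])

```text
invalid input
```

apply_moves([
  {"rotation":[0,0,-0.185]},
  {"rotation":[0,0,-0.185]},
  {"rotation":[0,0,-0.185]},
  {"rotation":[0,0,-0.185]},
  {"rotation":[0,0,-0.181]},
  {},
])

```text
invalid input
```

```bash
python3 go.py .5527 .3478 .4 252.35
```

```text
t 0.6 pos [ 0.2301 -0.6345  0.505 ] gap 0.0556 F [0.9 0.5 0.1] q [-0.93  0.32  0.18 -0.   -1.43 -0.95]
rotvec [-9.000e-04 -1.100e-03  3.136e+00] | slide in current axes [-0.0039  1.0338  0.1057] | in target axes [ 0.0096 -1.0339  0.105 ]
```

apply_moves([
  {"rotation":[0,0,0],"slide":[0,0.06,0],"fingers":0.3},
  {"rotation":[0,0,0],"slide":[0,0.06,0],"fingers":0.3},
  {"rotation":[0,0,0],"slide":[0,0.06,0],"fingers":0.3},
  {"rotation":[0,0,0],"slide":[0,0.06,0],"fingers":0.3},
  {"rotation":[0,0,0],"slide":[0,0.06,0],"fingers":0.3},
  {"rotation":[0,0,0],"slide":[0,0.06,0],"fingers":0.3},
  {"rotation":[0,0,0],"slide":[0,0.06,0],"fingers":0.3},
  {"rotation":[0,0,0],"slide":[0,0.06,0],"fingers":0.3},
  {"rotation":[0,0,0],"slide":[0,0.06,0],"fingers":0.3},
  {"rotation":[0,0,0],"slide":[0,0.06,0],"fingers":0.3},
  {"rotation":[0,0,0],"slide":[0,0.06,0],"fingers":0.3},
  {"rotation":[0,0,0],"slide":[0,0,0],"fingers":0.3},
])

```text
time: 2.1
eef_pos: [0.431, -0.0024, 0.5041]
tcp_rot: [0.151, 0.989, -0.0, -0.001]
ft_force: [-0.2, -0.4, 0.3]
finger_gap: 0.0558
```

apply_moves([
  {"rotation":[0,0,-0.185],"slide":[0,0,0],"fingers":0.3},
  {"rotation":[0,0,-0.185],"slide":[0,0,0],"fingers":0.3},
  {"rotation":[0,0,-0.185],"slide":[0,0,0],"fingers":0.3},
  {"rotation":[0,0,-0.185],"slide":[0,0,0],"fingers":0.3},
  {"rotation":[0,0,-0.185],"slide":[0,0,0],"fingers":0.3},
  {"rotation":[0,0,-0.185],"slide":[0,0,0],"fingers":0.3},
  {"rotation":[0,0,-0.185],"slide":[0,0,0],"fingers":0.3},
  {"rotation":[0,0,-0.185],"slide":[0,0,0],"fingers":0.3},
  {"rotation":[0,0,-0.185],"slide":[0,0,0],"fingers":0.3},
  {"rotation":[0,0,-0.185],"slide":[0,0,0],"fingers":0.3},
  {"rotation":[0,0,-0.185],"slide":[0,0,0],"fingers":0.3},
  {"rotation":[0,0,-0.185],"slide":[0,0,0],"fingers":0.3},
])

```text
time: 3.6
eef_pos: [0.4299, -0.0065, 0.5045]
tcp_rot: [0.818, -0.575, -0.0, 0.0]
ft_force: [-0.5, 0.2, 0.5]
finger_gap: 0.0554
```

apply_moves([
  {"rotation":[0,0,-0.185],"slide":[0,0,0],"fingers":0.3},
  {"rotation":[0,0,-0.185],"slide":[0,0,0],"fingers":0.3},
  {"rotation":[0,0,-0.185],"slide":[0,0,0],"fingers":0.3},
  {"rotation":[0,0,-0.185],"slide":[0,0,0],"fingers":0.3},
  {"rotation":[0,0,-0.181],"slide":[0,0,0],"fingers":0.3},
  {"rotation":[0,0,0],"slide":[0,0,0],"fingers":0.3},
])

```text
time: 4.35
eef_pos: [0.4299, -0.0063, 0.5046]
tcp_rot: [0.988, -0.155, -0.0, 0.0]
ft_force: [-0.3, -0.8, 0.2]
finger_gap: 0.0555
```

```bash
python3 go.py .5527 .3478 .4 252.35
```

```text
t 4.35 pos [ 0.4299 -0.0063  0.5046] gap 0.0555 F [-0.3 -0.8  0.2] q [ 0.45 -0.12 -0.32 -0.   -1.37  0.81]
rotvec [ 0.0002  0.0003 -0.0028] | slide in current axes [ 0.0086 -0.3747  0.1045] | in target axes [ 0.0096 -0.3747  0.1046]
```

apply_moves([
  {"rotation":[0,0,0],"slide":[0.001,-0.0535,0],"fingers":0.3},
  {"rotation":[0,0,0],"slide":[0.001,-0.0535,0],"fingers":0.3},
  {"rotation":[0,0,0],"slide":[0.001,-0.0535,0],"fingers":0.3},
  {"rotation":[0,0,0],"slide":[0.001,-0.0535,0],"fingers":0.3},
  {"rotation":[0,0,0],"slide":[0.001,-0.0535,0],"fingers":0.3},
  {"rotation":[0,0,0],"slide":[0.001,-0.0535,0],"fingers":0.3},
  {"rotation":[0,0,0],"slide":[0.002,-0.0535,0.04],"fingers":0.3},
  {"rotation":[0,0,0],"slide":[0,0,0.05],"fingers":0.3},
  {"rotation":[0,0,0],"slide":[0,0,0.05],"fingers":0.3},
  {"rotation":[0,0,0],"slide":[0,0,0.05],"fingers":0.3},
  {"rotation":[0,0,0],"slide":[0,0,0],"fingers":0.3},
  {"rotation":[0,0,0],"slide":[0,0,0],"fingers":0.3},
])

```text
time: 5.85
eef_pos: [0.5513, 0.3457, 0.3193]
tcp_rot: [0.988, -0.155, 0.001, -0.001]
ft_force: [0.5, -0.8, -0.0]
finger_gap: 0.0556
```

```bash
python3 go.py .5527 .3478 .236 252.35; python3 - <<'E'
from station import r
from fit import *
for n in ("top","side"):
    c=r.read_camera(n); cv2.imwrite(f"pics/{n}1.png",c["frame"][:,:,::-1]); np.savez(f"{n}1.npz",**c)
    p0=[.475,-.343,np.radians(185.4),0]
    P=get(c,p0,.036,.092,.008,.056); q=fit(man_res,p0,P); print(n,"man",len(P),q[0].round(4),np.degrees(q[0][2]),q[1:])
a=cv2.imread("pics/top1.png");b=cv2.imread("pics/side1.png")
k=lambda im,x,y,w,h,s:cv2.resize(im[y:y+h,x:x+w],None,fx=s,fy=s,interpolation=cv2.INTER_CUBIC)
cv2.imwrite("pics/crop1.png",np.vstack([np.hstack([k(a,120,160,100,75,4),k(a,360,175,100,75,4)]),np.hstack([k(b,140,180,133,100,3),k(b,280,150,133,100,3)])[:, :] if 0 else cv2.resize(np.hstack([k(b,140,180,133,100,3),k(b,280,150,133,100,3)]),(800,300))]))
E
```

```text
t 5.85 pos [0.5513 0.3457 0.3193] gap 0.0556 F [ 0.5 -0.8 -0. ] q [ 0.86  0.38 -0.16  0.   -1.03  0.4 ]
rotvec [-0.0013 -0.0016 -0.0024] | slide in current axes [ 0.0005 -0.0023  0.0833] | in target axes [ 0.0007 -0.0024  0.0833]
top man 1164 [ 0.4749 -0.3434  3.2386  0.    ] 185.55912363187753 (np.float64(0.001703829326553376), np.float64(0.7104810996563574))
side man 744 [ 4.7690e-01 -3.4210e-01  3.2354e+00  5.0000e-04] 185.37517041213064 (np.float64(0.0015211428679353482), np.float64(0.782258064516129))
```

View pics/crop1.png

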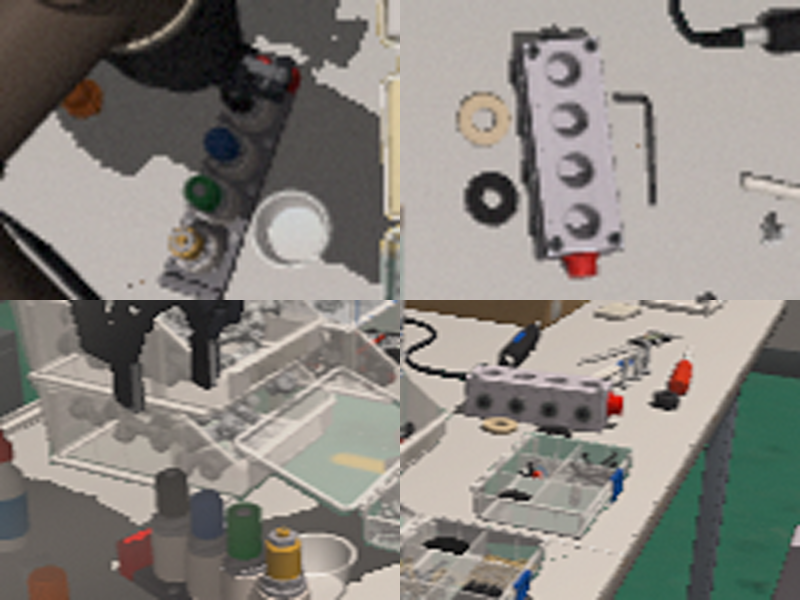

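```bash
cat > ov.py <<'E'
from fit import *
def overlay(c,p,z,rad,box,s,rect=None):
    x0,y0,w,h=box; im=cv2.resize(c["frame"][y0:y0+h,x0:x0+w,::-1],None,fx=s,fy=s,interpolation=cv2.INTER_CUBIC)
    u=np.array([np.cos(p[2]),np.sin(p[2])]);x=np.array([u[1],-u[0]])
    def pr(q): 
        a=proj(c,q); return ((a-[x0,y0]+.5)*s-.5)
    for y in YS:
        o=np.array(p[:2])+u*y
        pts=[pr([o[0]+rad*np.cos(t),o[1]+rad*np.sin(t),z]) for t in np.linspace(0,2*np.pi,60)]
        cv2.polylines(im,[np.int32(np.array(pts)*8)],True,(0,255,0),1,cv2.LINE_AA,3)
    if rect:
        pts=[pr([*(np.array(p[:2])+x*rect[0]*a+u*rect[1]*b),z]) for a,b in((1,1),(1,-1),(-1,-1),(-1,1))]
        cv2.polylines(im,[np.int32(np.array(pts)*8)],True,(0,0,255),1,cv2.LINE_AA,3)
    return im
E
python3 - <<'E'
from ov import *
c=dict(np.load("top1.npz"));d=dict(np.load("side1.npz")); c0=dict(np.load("top0.npz"));d0=dict(np.load("side0.npz"))
A=overlay(c,[.4749,-.3434,np.radians(185.45)],.05,.0135,(380,175,50,75),8,(.03,.084))
B=overlay(d,[.4769,-.3421,np.radians(185.45)],.05,.0135,(300,165,50,37),8,(.03,.084))
C=overlay(d0,[.4972,.3662,np.radians(-17.65)],.092,.012,(185,228,70,53),5.72)[:300,:400]
B=B[:296,:400];
R=np.zeros((600,400,3),np.uint8);R[:B.shape[0],:B.shape[1]]=B;R[298:298+C.shape[0],:C.shape[1]]=C[:302]
cv2.imwrite("pics/ov1.png",np.hstack([A,R]))
cv2.imwrite("pics/ov1b.png",overlay(c0,[.4938,.3657,np.radians(-17.65)],.092,.012,(150,165,60,75),8))
E
```

```text
(no output)
```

View pics/ov1.png

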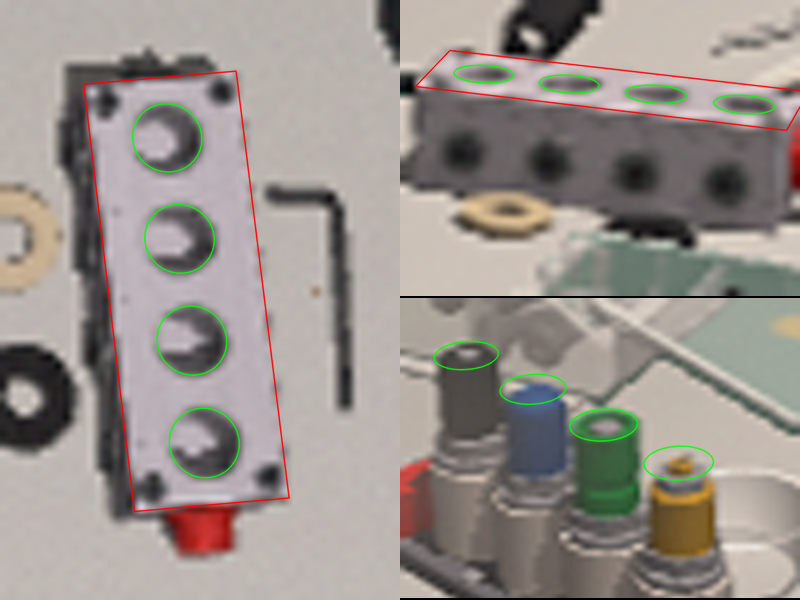

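View pics/ov1b.png

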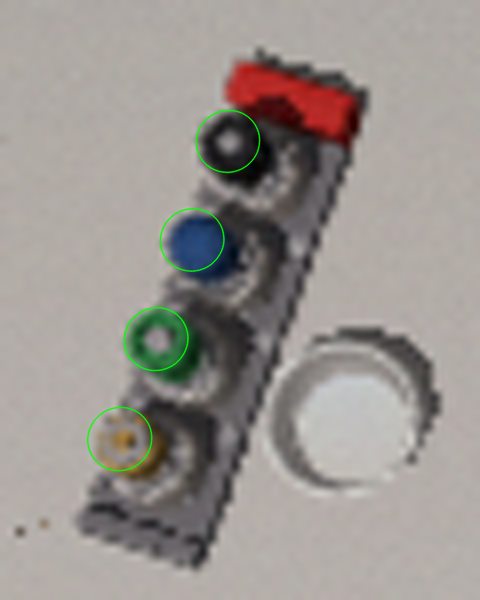

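apply_moves([
  {"rotation":[-0.001,-0.001,-0.002],"slide":[0.001,-0.002,0.02],"fingers":0.3},
  {"rotation":[0,0,0],"slide":[0,0,0.02],"fingers":0.3},
  {"rotation":[0,0,0],"slide":[0,0,0.02],"fingers":0.3},
  {"rotation":[0,0,0],"slide":[0,0,0.02],"fingers":0.3},
  {"rotation":[0,0,0],"slide":[0,0,0.003],"fingers":0.3},
  {"rotation":[0,0,0],"slide":[0,0,0],"fingers":0.3},
])

```text
time: 6.7
eef_pos: [0.5522, 0.3472, 0.2348]
tcp_rot: [0.988, -0.153, -0.0, 0.0]
ft_force: [-0.4, -0.1, -0.2]
finger_gap: 0.0557
```

```bash
python3 go.py .5527 .3473 .236 252.35; python3 - <<'E'
from station import r
import cv2,numpy as np
b=r.read_camera("side")["frame"][:,:,::-1]; a=r.read_camera("top")["frame"][:,:,::-1]
k=lambda im,x,y,w,h,s:cv2.resize(im[y:y+h,x:x+w],None,fx=s,fy=s,interpolation=cv2.INTER_CUBIC)
cv2.imwrite("pics/g1.png",np.hstack([k(b,160,200,100,100,4),k(a,120,150,100,100,4)]))
E
```

```text
t 6.7 pos [0.5522 0.3472 0.2348] gap 0.0557 F [-0.4 -0.1 -0.2] q [ 0.86  0.47 -0.24 -0.   -0.86  0.4 ]
rotvec [0.0006 0.0006 0.0012] | slide in current axes [ 0.0004 -0.0003 -0.0012] | in target axes [ 0.0004 -0.0003 -0.0012]
```

View pics/g1.png

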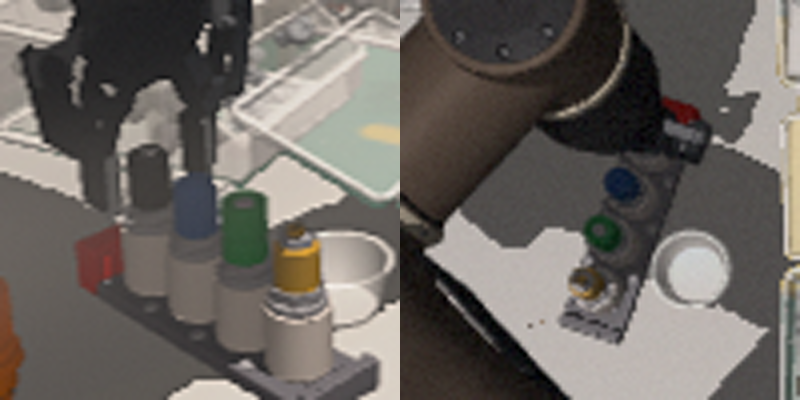

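apply_moves([
  {"rotation":[0,0,0],"slide":[0,0,0],"fingers":-1},
  {"rotation":[0,0,0],"slide":[0,0,0],"fingers":-1},
  {"rotation":[0,0,0],"slide":[0,0,0],"fingers":-1},
  {"rotation":[0,0,0],"slide":[0,0,0],"fingers":-1},
  {"rotation":[0,0,0],"slide":[0,0,0],"fingers":-1},
  {"rotation":[0,0,0],"slide":[0,0,0],"fingers":-1},
], squeeze=40)

```text
time: 7.55
eef_pos: [0.5523, 0.3474, 0.2351]
tcp_rot: [0.988, -0.153, -0.0, -0.0]
ft_force: [0.0, 1.5, 5.5]
finger_gap: 0.0232
```

```bash
python3 go.py .5527 .3473 .236 252.35; python3 - <<'E'
from station import r
import cv2,numpy as np
print(r.read_state()["torque"])
b=r.read_camera("side")["frame"][:,:,::-1]
k=lambda im,x,y,w,h,s:cv2.resize(im[y:y+h,x:x+w],None,fx=s,fy=s,interpolation=cv2.INTER_CUBIC)
cv2.imwrite("pics/g2.png",k(b,160,200,100,100,5))
E
```

```text
t 7.55 pos [0.5523 0.3474 0.2351] gap 0.0232 F [0.  1.5 5.5] q [ 0.86  0.47 -0.24 -0.   -0.86  0.4 ]
rotvec [-0.0005  0.0001  0.0017] | slide in current axes [ 0.0004  0.     -0.0009] | in target axes [ 0.0004  0.     -0.0009]
[0.59700552 0.15405431 0.04197334]
```

View pics/g2.png

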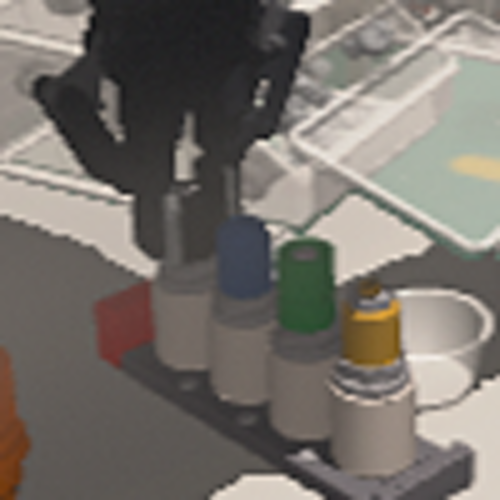

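apply_moves([
  {"rotation":[0,0,0],"slide":[0,0,-0.01],"fingers":-1},
  {"rotation":[0,0,0],"slide":[0,0,-0.02],"fingers":-1},
  {"rotation":[0,0,0],"slide":[0,0,-0.03],"fingers":-1},
  {"rotation":[0,0,0],"slide":[0,0,-0.04],"fingers":-1},
  {"rotation":[0,0,0],"slide":[0,0,-0.05],"fingers":-1},
  {"rotation":[0,0,0],"slide":[0,0,-0.06],"fingers":-1},
  {"rotation":[0,0,0],"slide":[0,0,-0.06],"fingers":-1},
  {"rotation":[0,0,0],"slide":[0,0,0],"fingers":-1},
])

```text
time: 8.6
eef_pos: [0.5525, 0.3466, 0.5102]
tcp_rot: [0.988, -0.153, 0.002, -0.003]
ft_force: [-0.3, 0.3, -1.7]
finger_gap: 0.0227
```

```bash
python3 go.py .42 0 .505 275.5; python3 - <<'E'
from station import r
import cv2,numpy as np
b=r.read_camera("side")["frame"][:,:,::-1]
cv2.imwrite("pics/l1.png",b)
E
```

```text
t 8.6 pos [0.5525 0.3466 0.5102] gap 0.0227 F [-0.3  0.3 -1.7] q [ 0.86  0.27  0.13  0.   -1.42  0.4 ]
rotvec [-0.005  -0.0046 -0.4028] | slide in current axes [-0.0216  0.3705  0.003 ] | in target axes [-0.1651  0.3323  0.0052]
```

View pics/l1.png

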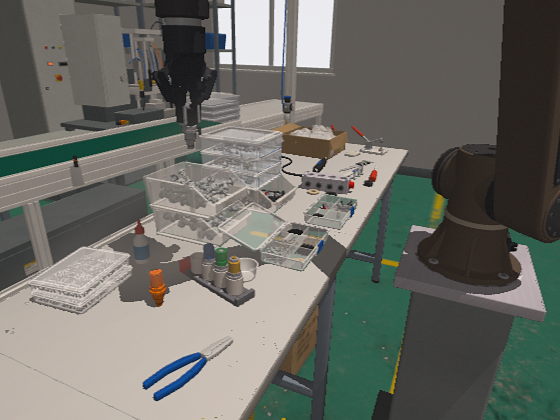

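apply_moves([
  {"rotation":[0,0,0],"slide":[-0.004,0.06,0],"fingers":-1},
  {"rotation":[0,0,0],"slide":[-0.004,0.06,0],"fingers":-1},
  {"rotation":[0,0,0],"slide":[-0.004,0.06,0],"fingers":-1},
  {"rotation":[0,0,0],"slide":[-0.004,0.06,0],"fingers":-1},
  {"rotation":[0,0,0],"slide":[-0.004,0.06,0],"fingers":-1},
  {"rotation":[0,0,0],"slide":[-0.004,0.06,0],"fingers":-1},
  {"rotation":[0,0,-0.134],"slide":[0,0,0],"fingers":-1},
  {"rotation":[0,0,-0.134],"slide":[0,0,0],"fingers":-1},
  {"rotation":[0,0,-0.134],"slide":[0,0,0],"fingers":-1},
  {"rotation":[0,0,0],"slide":[0,0,0],"fingers":-1},
])

```text
time: 9.9
eef_pos: [0.4202, 0.011, 0.5031]
tcp_rot: [0.999, 0.047, -0.002, 0.001]
ft_force: [-0.4, -0.2, -1.4]
finger_gap: 0.0229
```

```bash
python3 go.py .4160 -.3484 .32 275.5
```

```text
t 9.9 pos [0.4202 0.011  0.5031] gap 0.0229 F [-0.4 -0.2 -1.4] q [ 0.5  -0.13 -0.33 -0.   -1.38  1.17]
rotvec [ 0.0012  0.0045 -0.002 ] | slide in current axes [-0.0371  0.3572  0.1838] | in target axes [-0.0386  0.3573  0.1831]
```

apply_moves([
  {"rotation":[0,0.004,-0.002],"slide":[-0.0064,0.0595,0],"fingers":-1},
  {"rotation":[0,0,0],"slide":[-0.0064,0.0595,0],"fingers":-1},
  {"rotation":[0,0,0],"slide":[-0.0064,0.0595,0],"fingers":-1},
  {"rotation":[0,0,0],"slide":[-0.0064,0.0595,0],"fingers":-1},
  {"rotation":[0,0,0],"slide":[-0.0064,0.0595,0],"fingers":-1},
  {"rotation":[0,0,0],"slide":[-0.0064,0.0595,0.02],"fingers":-1},
  {"rotation":[0,0,0],"slide":[0,0,0.04],"fingers":-1},
  {"rotation":[0,0,0],"slide":[0,0,0.05],"fingers":-1},
  {"rotation":[0,0,0],"slide":[0,0,0.05],"fingers":-1},
  {"rotation":[0,0,0],"slide":[0,0,0.023],"fingers":-1},
  {"rotation":[0,0,0],"slide":[0,0,0],"fingers":-1},
  {"rotation":[0,0,0],"slide":[0,0,0],"fingers":-1},
])

```text
time: 11.4
eef_pos: [0.4179, -0.3475, 0.3227]
tcp_rot: [0.999, 0.048, 0.002, 0.0]
ft_force: [0.8, -0.3, -0.9]
finger_gap: 0.023
```

```bash
cat > look.py <<'E'
import sys
from station import r
import cv2,numpy as np
n=sys.argv[1]
k=lambda im,x,y,w,h,s:cv2.resize(im[y:y+h,x:x+w],None,fx=s,fy=s,interpolation=cv2.INTER_CUBIC)
cs=r.read_camera("side");ct=r.read_camera("top")
np.savez(f"s_{n}.npz",**cs);np.savez(f"t_{n}.npz",**ct)
b=cs["frame"][:,:,::-1];a=ct["frame"][:,:,::-1]
cv2.imwrite(f"pics/m_{n}.png",np.hstack([k(b,280,110,100,100,4),k(a,360,160,100,100,4)]))
E
python3 go.py .4160 -.3484 .32 275.5; python3 look.py 1
```

```text
t 11.4 pos [ 0.4179 -0.3475  0.3227] gap 0.023 F [ 0.8 -0.3 -0.9] q [-0.33  0.21 -0.39 -0.   -0.96  2.  ]
rotvec [ 0.0011 -0.003   0.0002] | slide in current axes [-0.002   0.0008  0.0027] | in target axes [-0.002   0.0008  0.0027]
```

View pics/m_1.png

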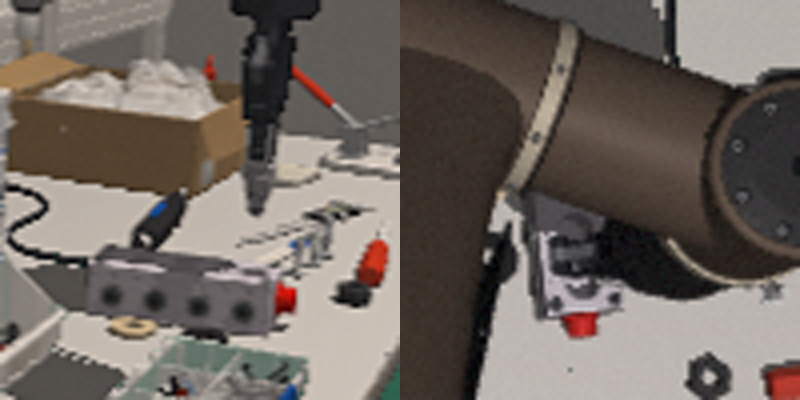

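```bash
cat > held.py <<'E'
from fit import *
prof=np.array([[0,0],[.005,0],[.012,.022],[.012,.034],[.016,.034],[.016,.039],[.0145,.039],[.0145,.046],[.012,.046],[.012,.05]])
def seg(q):
    d=np.full(len(q),9.)
    for a,b in zip(prof[:-1],prof[1:]):
        ab=b-a; t=np.clip((q-a)@ab/(ab@ab),0,1); d=np.minimum(d,np.linalg.norm(q-a-t[:,None]*ab,axis=1))
    return d
def held(c,tcp,zt=None,off=.222):
    w=cloud(c).reshape(-1,3); tip=tcp[2]-off
    m=(np.hypot(w[:,0]-tcp[0],w[:,1]-tcp[1])<.03)&(w[:,2]>tip-.004)&(w[:,2]<tip+.05); P=w[m]
    f=lambda p:seg(np.c_[np.hypot(P[:,0]-p[0]-p[3]*(P[:,2]-p[2]),P[:,1]-p[1]-p[4]*(P[:,2]-p[2])),P[:,2]-p[2]])
    s=least_squares(lambda p:f([*p,0,0]),[tcp[0],tcp[1],tip],loss="soft_l1",f_scale=.0015,x_scale=[.01]*3)
    s2=least_squares(f,[*s.x,0,0],loss="soft_l1",f_scale=.0015,x_scale=[.01]*3+[.3]*2)
    return len(P),s.x.round(4),np.median(f([*s.x,0,0])).round(5),s2.x.round(4)
if __name__=="__main__":
    import sys
    from station import r
    t=r.read_state()["eef_pos"]
    for n in("s","t"):
        c=dict(np.load(f"{n}_{sys.argv[1]}.npz"))
        try: print(n,held(c,t))
        except Exception as e: print(n,e)
E
python3 held.py 1
```

```text
s (82, array([ 0.4195, -0.3472,  0.1014]), np.float64(0.00117), array([ 0.4196, -0.3484,  0.1012, -0.0053,  0.0454]))
t (10, array([ 0.4176, -0.348 ,  0.1005]), np.float64(0.00053), array([ 0.4197, -0.3548,  0.1005, -0.0527,  0.1733]))
```

apply_moves([
  {"rotation":[0.001,-0.003,0],"slide":[-0.0022,0.0005,0.02],"fingers":-1},
  {"rotation":[0,0,0],"slide":[0,0,0.02],"fingers":-1},
  {"rotation":[0,0,0],"slide":[0,0,0.01],"fingers":-1},
  {"rotation":[0,0,0],"slide":[0,0,0],"fingers":-1},
  {"rotation":[0,0,0],"slide":[0,0,0],"fingers":-1},
])

```text
time: 12.12
eef_pos: [0.4158, -0.3482, 0.2729]
tcp_rot: [0.999, 0.049, 0.0, 0.0]
ft_force: [0.5, -0.2, -1.1]
finger_gap: 0.023
```

```bash
python3 go.py .4157 -.3482 .237 275.5; python3 look.py 2; python3 held.py 2
```

```text
t 12.12 pos [ 0.4158 -0.3482  0.2729] gap 0.023 F [ 0.5 -0.2 -1.1] q [-0.34  0.27 -0.45 -0.   -0.85  2.  ]
rotvec [ 0.0004 -0.0009  0.0014] | slide in current axes [-0.0002 -0.      0.0359] | in target axes [-0.0001  0.      0.0359]
s (132, array([ 0.4173, -0.3482,  0.0432]), np.float64(0.00445), array([ 0.4194, -0.3504,  0.0431, -0.0544,  0.0658]))
t (62, array([ 0.409 , -0.3451,  0.017 ]), np.float64(0.00507), array([ 0.4046, -0.3466,  0.0171,  0.1106,  0.0386]))
```

View pics/m_2.png

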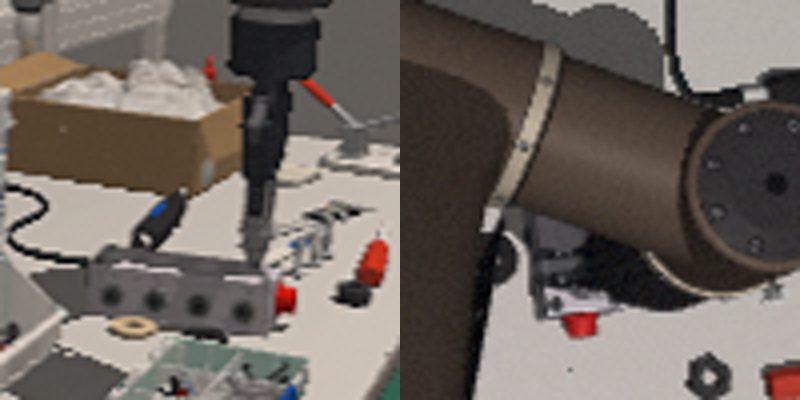

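apply_moves([
  {"rotation":[0,0,0],"slide":[0,0,0.006],"fingers":-1},
  {"rotation":[0,0,0],"slide":[0,0,0.006],"fingers":-1},
  {"rotation":[0,0,0],"slide":[0,0,0.004],"fingers":-1},
  {"rotation":[0,0,0],"slide":[0,0,0.004],"fingers":-1},
  {"rotation":[0,0,0],"slide":[0,0,0.002],"fingers":-1},
  {"rotation":[0,0,0],"slide":[0,0,0.002],"fingers":-1},
  {"rotation":[0,0,0],"slide":[0,0,0],"fingers":-1},
])

```text
time: 13.1
eef_pos: [0.4156, -0.348, 0.2479]
tcp_rot: [0.999, 0.049, -0.0, -0.0]
ft_force: [0.9, 0.2, -1.8]
finger_gap: 0.0229
```

```bash
python3 go.py .4157 -.3482 .237 275.5
```

```text
t 13.1 pos [ 0.4156 -0.348   0.2479] gap 0.0229 F [ 0.9  0.2 -1.8] q [-0.34  0.3  -0.48 -0.   -0.79  2.  ]
rotvec [-0.0004  0.0001  0.0012] | slide in current axes [0.0001 0.0002 0.0109] | in target axes [0.0001 0.0002 0.0109]
```

No contact so far. Lowering the rest in small steps.

apply_moves([
  {"rotation":[0,0,0],"slide":[0,0,0.002],"fingers":-1},
  {"rotation":[0,0,0],"slide":[0,0,0.002],"fingers":-1},
  {"rotation":[0,0,0],"slide":[0,0,0.002],"fingers":-1},
  {"rotation":[0,0,0],"slide":[0,0,0.002],"fingers":-1},
  {"rotation":[0,0,0],"slide":[0,0,0],"fingers":-1},
])

```text
time: 13.72
eef_pos: [0.4156, -0.348, 0.2398]
tcp_rot: [0.999, 0.049, -0.0, -0.0]
ft_force: [1.6, -0.2, -2.4]
finger_gap: 0.023
```

apply_moves([
  {"rotation":[0,0,0],"slide":[0,0,0.001],"fingers":-1},
  {"rotation":[0,0,0],"slide":[0,0,0.001],"fingers":-1},
  {"rotation":[0,0,0],"slide":[0,0,0],"fingers":-1},
])

```text
time: 14.1
eef_pos: [0.4156, -0.348, 0.238]
tcp_rot: [0.999, 0.049, 0.0, -0.0]
ft_force: [2.4, -0.5, 0.1]
finger_gap: 0.023
```

```bash
python3 go.py .4157 -.3482 .237 275.5;python3 look.py 3; python3 held.py 3
```

```text
t 14.1 pos [ 0.4156 -0.348   0.238 ] gap 0.023 F [ 2.4 -0.5  0.1] q [-0.34  0.31 -0.49 -0.   -0.77  2.  ]
rotvec [-0.0003 -0.      0.0013] | slide in current axes [0.0001 0.0002 0.001 ] | in target axes [0.0001 0.0002 0.001 ]
s (112, array([ 0.4057, -0.3346,  0.0096]), np.float64(0.00561), array([ 0.394 , -0.3255,  0.0106,  0.4729, -0.4213]))
t (82, array([ 0.4072, -0.3442,  0.0097]), np.float64(0.00428), array([ 0.3893, -0.3445,  0.0108,  0.4757,  0.0005]))
```

View pics/m_3.png

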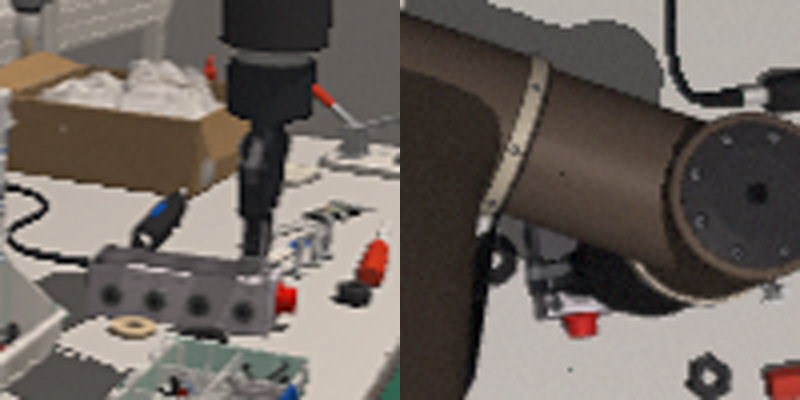

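apply_moves([
  {"rotation":[0,0,0],"slide":[0.0004,0,0.0008],"fingers":-1},
  {"rotation":[0,0,0],"slide":[0,0,0],"fingers":-1},
])

```text
time: 14.45
eef_pos: [0.4157, -0.348, 0.2372]
tcp_rot: [0.999, 0.049, -0.0, -0.0]
ft_force: [1.4, 0.1, -0.6]
finger_gap: 0.0228
```

apply_moves([
  {"rotation":[0,0,0],"slide":[0.0003,0,0.001],"fingers":-1},
  {"rotation":[0,0,0],"slide":[0,0,0],"fingers":-1},
])

```text
time: 14.7
eef_pos: [0.416, -0.3479, 0.237]
tcp_rot: [0.999, 0.049, -0.0, -0.0]
ft_force: [-0.6, 2.8, 9.7]
finger_gap: 0.0229
```

apply_moves([
  {"rotation":[0,0,0],"slide":[0,0,0],"fingers":-0.2},
  {"rotation":[0,0,0],"slide":[0,0,0],"fingers":0.2},
  {"rotation":[0,0,0],"slide":[0,0,0],"fingers":0.2},
  {"rotation":[0,0,0],"slide":[0,0,0],"fingers":0.2},
])

```text
time: 15.2
eef_pos: [0.416, -0.3479, 0.236]
tcp_rot: [0.999, 0.049, -0.0, -0.0]
ft_force: [0.3, -1.2, -0.7]
finger_gap: 0.051
```

apply_moves([
  {"rotation":[0,0,0],"slide":[0,0,-0.01],"fingers":0.2},
  {"rotation":[0,0,0],"slide":[0,0,-0.03],"fingers":0.2},
  {"rotation":[0,0,0],"slide":[0,0,-0.05],"fingers":0.2},
  {"rotation":[0,0,0],"slide":[0,0,-0.06],"fingers":0.2},
  {"rotation":[0,0,0],"slide":[0,0,-0.06],"fingers":0.2},
  {"rotation":[0,0,0],"slide":[0,0,-0.055],"fingers":0.2},
  {"rotation":[0,0,0],"slide":[0,0,0],"fingers":0.2},
])

```text
time: 16.08
eef_pos: [0.4161, -0.3483, 0.5071]
tcp_rot: [0.999, 0.049, 0.004, 0.002]
ft_force: [0.2, 0.0, -0.2]
finger_gap: 0.0514
```

```bash
python3 go.py .42 0 .505 252.35;python3 look.py 4; python3 - <<'E'
# next rack targets & cavity tcp targets
import numpy as np
c=np.array([.4955,.3656]);u=np.array([np.cos(np.radians(-17.65)),np.sin(np.radians(-17.65))])
print([(c+u*y).round(4) for y in (.06,.02,-.02,-.06)])
c0=np.array([.4159,-.3480]);v=np.array([np.cos(np.radians(185.45)),np.sin(np.radians(185.45))])
print([(c0-v*y).round(4) for y in (0,.04,.08,.12)])
E
```

```text
t 16.07 pos [ 0.4161 -0.3483  0.5071] gap 0.0514 F [ 0.2  0.  -0.2] q [-0.34  0.09 -0.11  0.   -1.36  2.  ]
rotvec [ 0.0032 -0.0086  0.4055] | slide in current axes [ 0.0377 -0.3463  0.0007] | in target axes [-0.1019 -0.3331  0.0021]
[array([0.5527, 0.3474]), array([0.5146, 0.3595]), array([0.4764, 0.3717]), array([0.4383, 0.3838])]
[array([ 0.4159, -0.348 ]), array([ 0.4557, -0.3442]), array([ 0.4955, -0.3404]), array([ 0.5354, -0.3366])]
```

View pics/m_4.png

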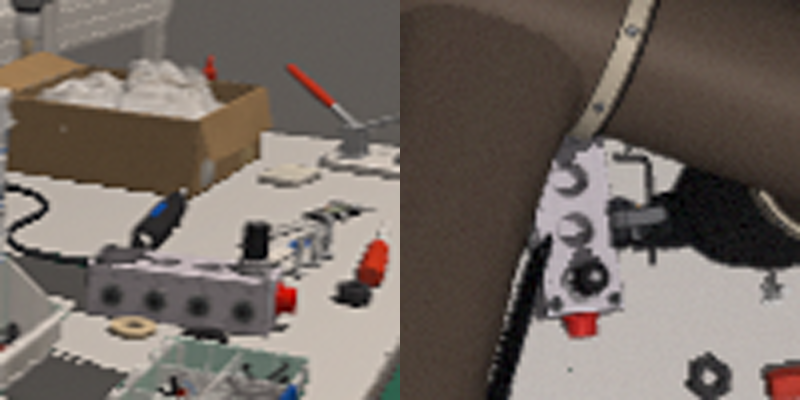

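apply_moves([
  {"rotation":[0.003,-0.008,0],"slide":[0.006,-0.058,0],"fingers":0.2},
  {"rotation":[0,0,0],"slide":[0.006,-0.058,0],"fingers":0.2},
  {"rotation":[0,0,0],"slide":[0.006,-0.058,0],"fingers":0.2},
  {"rotation":[0,0,0],"slide":[0.006,-0.058,0],"fingers":0.2},
  {"rotation":[0,0,0],"slide":[0.006,-0.058,0],"fingers":0.2},
  {"rotation":[0,0,0],"slide":[0.006,-0.058,0],"fingers":0.2},
  {"rotation":[0,0,0.135],"slide":[0,0,0],"fingers":0.2},
  {"rotation":[0,0,0.135],"slide":[0,0,0],"fingers":0.2},
  {"rotation":[0,0,0.135],"slide":[0,0,0],"fingers":0.2},
  {"rotation":[0,0,0],"slide":[0,0,0],"fingers":0.2},
])

```text
time: 17.42
eef_pos: [0.418, 0.0018, 0.5009]
tcp_rot: [0.988, -0.153, -0.005, -0.0]
ft_force: [0.2, 0.8, -0.2]
finger_gap: 0.0513
```

```bash
python3 go.py .5146 .3595 .32 252.35
```

```text
t 17.43 pos [0.418  0.0018 0.5009] gap 0.0513 F [ 0.2  0.8 -0.2] q [ 0.48 -0.13 -0.34 -0.01 -1.38  0.79]
rotvec [0.0014 0.0108 0.0013] | slide in current axes [-0.014  -0.3704  0.1805] | in target axes [-0.0164 -0.3701  0.1809]
```

apply_moves([
  {"rotation":[0.001,0.0108,0.001],"slide":[-0.0023,-0.053,0],"fingers":0.3},
  {"rotation":[0,0,0],"slide":[-0.0023,-0.053,0],"fingers":0.3},
  {"rotation":[0,0,0],"slide":[-0.0023,-0.053,0],"fingers":0.3},
  {"rotation":[0,0,0],"slide":[-0.0023,-0.053,0],"fingers":0.3},
  {"rotation":[0,0,0],"slide":[-0.0024,-0.053,0],"fingers":0.3},
  {"rotation":[0,0,0],"slide":[-0.0024,-0.053,0],"fingers":0.3},
  {"rotation":[0,0,0],"slide":[-0.0024,-0.053,0.04],"fingers":0.3},
  {"rotation":[0,0,0],"slide":[0,0,0.05],"fingers":0.3},
  {"rotation":[0,0,0],"slide":[0,0,0.05],"fingers":0.3},
  {"rotation":[0,0,0],"slide":[0,0,0.04],"fingers":0.3},
  {"rotation":[0,0,0],"slide":[0,0,0],"fingers":0.3},
  {"rotation":[0,0,0],"slide":[0,0,0],"fingers":0.3},
])

```text
time: 18.92
eef_pos: [0.5155, 0.3576, 0.326]
tcp_rot: [0.988, -0.153, 0.002, -0.001]
ft_force: [0.6, -0.5, 0.6]
finger_gap: 0.0552
```

```bash
python3 go.py .5146 .3595 .235 252.35
```

```text
t 18.93 pos [0.5155 0.3576 0.326 ] gap 0.0552 F [ 0.6 -0.5  0.6] q [ 0.92  0.34 -0.21  0.   -1.02  0.34]
rotvec [-0.0017 -0.0029  0.0009] | slide in current axes [-0.0017 -0.0014  0.091 ] | in target axes [-0.0014 -0.0016  0.091 ]
```

apply_moves([
  {"rotation":[-0.002,-0.003,0.001],"slide":[-0.0014,-0.0016,0.02],"fingers":0.3},
  {"rotation":[0,0,0],"slide":[0,0,0.025],"fingers":0.3},
  {"rotation":[0,0,0],"slide":[0,0,0.025],"fingers":0.3},
  {"rotation":[0,0,0],"slide":[0,0,0.02],"fingers":0.3},
  {"rotation":[0,0,0],"slide":[0,0,0.001],"fingers":0.3},
  {"rotation":[0,0,0],"slide":[0,0,0],"fingers":0.3},
])

```text
time: 19.68
eef_pos: [0.5144, 0.3596, 0.2348]
tcp_rot: [0.988, -0.154, -0.0, -0.0]
ft_force: [-0.5, -0.4, 0.1]
finger_gap: 0.055
```

```bash
python3 go.py .5146 .3595 .235 252.35;  python3 - <<'E'
from station import r
import cv2,numpy as np
b=r.read_camera("side")["frame"][:,:,::-1]
k=lambda im,x,y,w,h,s:cv2.resize(im[y:y+h,x:x+w],None,fx=s,fy=s,interpolation=cv2.INTER_CUBIC)
cv2.imwrite("pics/g3.png",k(b,160,200,100,100,4))
E
```

```text
t 19.68 pos [0.5144 0.3596 0.2348] gap 0.055 F [-0.5 -0.4  0.1] q [ 0.92  0.43 -0.3  -0.   -0.84  0.34]
rotvec [-0.0004  0.0004 -0.0013] | slide in current axes [ 0.0003 -0.     -0.0002] | in target axes [ 0.0003 -0.     -0.0002]
```

View pics/g3.png

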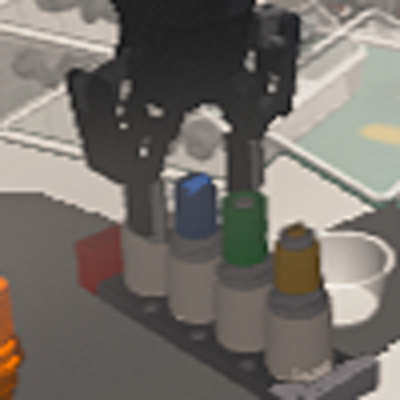

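apply_moves([
  {"rotation":[0,0,0],"slide":[0,0,0],"fingers":-1},
  {"rotation":[0,0,0],"slide":[0,0,0],"fingers":-1},
  {"rotation":[0,0,0],"slide":[0,0,0],"fingers":-1},
  {"rotation":[0,0,0],"slide":[0,0,0],"fingers":-1},
  {"rotation":[0,0,0],"slide":[0,0,0],"fingers":-1},
], squeeze=40)

```text
time: 20.35
eef_pos: [0.5142, 0.3596, 0.2345]
tcp_rot: [0.988, -0.154, -0.0, -0.0]
ft_force: [-1.5, 0.9, 5.5]
finger_gap: 0.023
```

apply_moves([
  {"rotation":[0,0,0],"slide":[0,0,-0.01],"fingers":-1},
  {"rotation":[0,0,0],"slide":[0,0,-0.02],"fingers":-1},
  {"rotation":[0,0,0],"slide":[0,0,-0.03],"fingers":-1},
  {"rotation":[0,0,0],"slide":[0,0,-0.04],"fingers":-1},
  {"rotation":[0,0,0],"slide":[0,0,-0.05],"fingers":-1},
  {"rotation":[0,0,0],"slide":[0,0,-0.06],"fingers":-1},
  {"rotation":[0,0,0],"slide":[0,0,-0.06],"fingers":-1},
  {"rotation":[0,0,0],"slide":[0,0,0],"fingers":-1},
])

```text
time: 21.35
eef_pos: [0.5146, 0.3588, 0.5099]
tcp_rot: [0.988, -0.154, 0.002, -0.003]
ft_force: [-0.6, -0.3, -1.0]
finger_gap: 0.0231
```

```bash
python3 go.py .42 0 .505 252.35
```

```text
t 21.35 pos [0.5146 0.3588 0.5099] gap 0.0231 F [-0.6 -0.3 -1. ] q [ 0.92  0.23  0.07  0.   -1.4   0.34]
rotvec [-0.0065 -0.0032 -0.0017] | slide in current axes [0.0193 0.3706 0.0025] | in target axes [0.0187 0.3706 0.0049]
```

apply_moves([
  {"rotation":[-0.006,-0.003,0],"slide":[0.003,0.0615,0],"fingers":-1},
  {"rotation":[0,0,0],"slide":[0.003,0.0615,0],"fingers":-1},
  {"rotation":[0,0,0],"slide":[0.003,0.0615,0],"fingers":-1},
  {"rotation":[0,0,0],"slide":[0.003,0.0615,0],"fingers":-1},
  {"rotation":[0,0,0],"slide":[0.003,0.0615,0],"fingers":-1},
  {"rotation":[0,0,0],"slide":[0.003,0.0615,0],"fingers":-1},
  {"rotation":[0,0,-0.135],"slide":[0,0,0],"fingers":-1},
  {"rotation":[0,0,-0.135],"slide":[0,0,0],"fingers":-1},
  {"rotation":[0,0,-0.135],"slide":[0,0,0],"fingers":-1},
  {"rotation":[0,0,0],"slide":[0,0,0],"fingers":-1},
])

```text
time: 22.6
eef_pos: [0.4185, 0.0021, 0.5051]
tcp_rot: [0.999, 0.047, -0.004, 0.003]
ft_force: [0.1, 0.0, -0.4]
finger_gap: 0.0226
```

```bash
python3 go.py .4557 -.3442 .325 275.5
```

```text
t 22.6 pos [0.4185 0.0021 0.5051] gap 0.0226 F [ 0.1  0.  -0.4] q [ 0.48 -0.14 -0.33  0.   -1.38  1.18]
rotvec [ 0.0052  0.0083 -0.0021] | slide in current axes [0.0061 0.3473 0.1819] | in target axes [0.0039 0.3483 0.1801]
```

apply_moves([
  {"rotation":[0.005,0.008,-0.002],"slide":[0.0006,0.058,0],"fingers":-1},
  {"rotation":[0,0,0],"slide":[0.0006,0.058,0],"fingers":-1},
  {"rotation":[0,0,0],"slide":[0.0006,0.058,0],"fingers":-1},
  {"rotation":[0,0,0],"slide":[0.0006,0.058,0],"fingers":-1},
  {"rotation":[0,0,0],"slide":[0.0006,0.058,0],"fingers":-1},
  {"rotation":[0,0,0],"slide":[0.0006,0.058,0.02],"fingers":-1},
  {"rotation":[0,0,0],"slide":[0,0,0.04],"fingers":-1},
  {"rotation":[0,0,0],"slide":[0,0,0.05],"fingers":-1},
  {"rotation":[0,0,0],"slide":[0,0,0.05],"fingers":-1},
  {"rotation":[0,0,0],"slide":[0,0,0.02],"fingers":-1},
  {"rotation":[0,0,0],"slide":[0,0,0],"fingers":-1},
  {"rotation":[0,0,0],"slide":[0,0,0],"fingers":-1},
])

```text
time: 24.1
eef_pos: [0.4569, -0.3436, 0.327]
tcp_rot: [0.999, 0.048, 0.001, 0.0]
ft_force: [0.6, 0.5, 0.0]
finger_gap: 0.0231
```

```bash
python3 go.py .4557 -.3442 .273 275.5; python3 look.py 5; python3 held.py 5;python3 - <<'E'
from fit import *
c=dict(np.load("s_5.npz"));p0=[.4769,-.3421,np.radians(185.45),0]
P=get(c,p0,.036,.092,.008,.056); print(fit(man_res,p0,P))
E
```

```text
t 24.1 pos [ 0.4569 -0.3436  0.327 ] gap 0.0231 F [0.6 0.5 0. ] q [-0.3   0.25 -0.33 -0.   -0.99  1.97]
rotvec [ 0.0005 -0.002   0.0002] | slide in current axes [-0.0013  0.0004  0.054 ] | in target axes [-0.0012  0.0004  0.054 ]
s (82, array([ 0.4586, -0.3438,  0.1066]), np.float64(0.00108), array([ 0.4589, -0.3434,  0.1067, -0.0124, -0.0136]))
t (14, array([ 0.4559, -0.3438,  0.1042]), np.float64(0.00056), array([ 0.4601, -0.3576,  0.1042, -0.0906,  0.3172]))
(array([ 4.77500457e-01, -3.42345741e-01,  3.23341285e+00,  7.98111457e-04]), np.float64(0.0015543656644773675), np.float64(0.7560321715817694))
```

View pics/m_5.png

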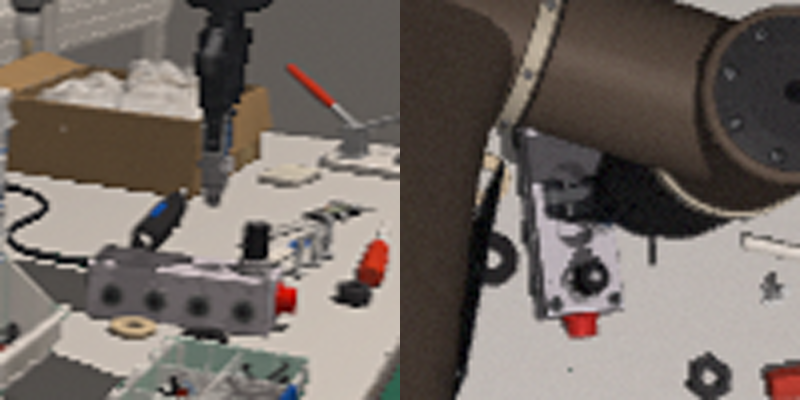

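apply_moves([
  {"rotation":[0.001,-0.002,0],"slide":[-0.0013,0.0004,0.02],"fingers":-1},
  {"rotation":[0,0,0],"slide":[0,0,0.02],"fingers":-1},
  {"rotation":[0,0,0],"slide":[0,0,0.012],"fingers":-1},
  {"rotation":[0,0,0],"slide":[0,0,0],"fingers":-1},
  {"rotation":[0,0,0],"slide":[0,0,0.006],"fingers":-1},
  {"rotation":[0,0,0],"slide":[0,0,0.006],"fingers":-1},
  {"rotation":[0,0,0],"slide":[0,0,0.004],"fingers":-1},
  {"rotation":[0,0,0],"slide":[0,0,0.004],"fingers":-1},
  {"rotation":[0,0,0],"slide":[0,0,0],"fingers":-1},
])

```text
time: 25.32
eef_pos: [0.4551, -0.344, 0.2536]
tcp_rot: [0.999, 0.049, -0.001, -0.001]
ft_force: [-0.4, -0.5, -1.4]
finger_gap: 0.0229
```

```bash
python3 go.py .4557 -.3442 .237 275.5
```

```text
t 25.32 pos [ 0.4551 -0.344   0.2536] gap 0.0229 F [-0.4 -0.5 -1.4] q [-0.3   0.33 -0.41 -0.   -0.83  1.97]
rotvec [-0.0014  0.0013  0.0011] | slide in current axes [0.0005 0.0003 0.0166] | in target axes [0.0005 0.0003 0.0166]
```

apply_moves([
  {"rotation":[-0.001,0.001,0.001],"slide":[0.0005,0.0002,0.002],"fingers":-1},
  {"rotation":[0,0,0],"slide":[0,0,0.003],"fingers":-1},
  {"rotation":[0,0,0],"slide":[0,0,0.003],"fingers":-1},
  {"rotation":[0,0,0],"slide":[0,0,0.003],"fingers":-1},
  {"rotation":[0,0,0],"slide":[0,0,0.003],"fingers":-1},
  {"rotation":[0,0,0],"slide":[0,0,0],"fingers":-1},
])

```text
time: 26.08
eef_pos: [0.4557, -0.3441, 0.2397]
tcp_rot: [0.999, 0.048, 0.0, -0.0]
ft_force: [-0.1, 0.4, -1.4]
finger_gap: 0.0228
```

apply_moves([
  {"rotation":[0,0,0],"slide":[0,0,0.001],"fingers":-1},
  {"rotation":[0,0,0],"slide":[0,0,0.0005],"fingers":-1},
  {"rotation":[0,0,0],"slide":[0,0,0],"fingers":-1},
])

```text
time: 26.45
eef_pos: [0.4557, -0.3441, 0.2385]
tcp_rot: [0.999, 0.048, 0.0, -0.0]
ft_force: [1.0, -0.4, -0.6]
finger_gap: 0.0228
```

apply_moves([
  {"rotation":[0,0,0],"slide":[0,0,0.001],"fingers":-1},
  {"rotation":[0,0,0],"slide":[0,0,0],"fingers":-1},
])

```text
time: 26.7
eef_pos: [0.4557, -0.3441, 0.2375]
tcp_rot: [0.999, 0.048, 0.0, -0.0]
ft_force: [0.0, -0.2, -0.5]
finger_gap: 0.0226
```

apply_moves([
  {"rotation":[0,0,0],"slide":[0,0,0.0007],"fingers":-1},
  {"rotation":[0,0,0],"slide":[0,0,0],"fingers":-1},
])

```text
time: 26.95
eef_pos: [0.4557, -0.3441, 0.2368]
tcp_rot: [0.999, 0.048, 0.0, -0.0]
ft_force: [-0.0, 0.1, -0.8]
finger_gap: 0.0225
```

apply_moves([
  {"rotation":[0,0,0],"slide":[0,0,0.0007],"fingers":-1},
  {"rotation":[0,0,0],"slide":[0,0,0],"fingers":-1},
])

```text
time: 27.2
eef_pos: [0.4558, -0.3441, 0.2365]
tcp_rot: [0.999, 0.048, 0.0, 0.0]
ft_force: [-2.1, 1.8, 5.0]
finger_gap: 0.0228
```

apply_moves([
  {"rotation":[0,0,0],"slide":[0,0,0.0007],"fingers":-1},
  {"rotation":[0,0,0],"slide":[0,0,0],"fingers":-1},
])

```text
time: 27.45
eef_pos: [0.4558, -0.3441, 0.2365]
tcp_rot: [0.999, 0.048, 0.0, 0.0]
ft_force: [-3.1, 4.0, 10.7]
finger_gap: 0.023
```

Seated. Release, then retreat upwards.

apply_moves([
  {"rotation":[0,0,0],"slide":[0,0,-0.0005],"fingers":-0.2},
  {"rotation":[0,0,0],"slide":[0,0,0],"fingers":0.2},
  {"rotation":[0,0,0],"slide":[0,0,0],"fingers":0.2},
  {"rotation":[0,0,0],"slide":[0,0,0],"fingers":0.2},
  {"rotation":[0,0,0],"slide":[0,0,-0.01],"fingers":0.2},
  {"rotation":[0,0,0],"slide":[0,0,-0.03],"fingers":0.2},
  {"rotation":[0,0,0],"slide":[0,0,-0.05],"fingers":0.2},
  {"rotation":[0,0,0],"slide":[0,0,-0.06],"fingers":0.2},
  {"rotation":[0,0,0],"slide":[0,0,-0.06],"fingers":0.2},
  {"rotation":[0,0,0],"slide":[0,0,-0.055],"fingers":0.2},
  {"rotation":[0,0,0],"slide":[0,0,0],"fingers":0.2},
])

```text
time: 28.82
eef_pos: [0.4556, -0.3445, 0.5071]
tcp_rot: [0.999, 0.048, 0.004, 0.002]
ft_force: [0.7, 0.7, -0.6]
finger_gap: 0.0512
```

```bash
python3 go.py .42 0 .505 275.5;python3 look.py 6
```

```text
t 28.82 pos [ 0.4556 -0.3445  0.5071] gap 0.0512 F [ 0.7  0.7 -0.6] q [-0.3   0.13 -0.06  0.   -1.37  1.97]
rotvec [ 0.0051 -0.0087  0.0005] | slide in current axes [-2.200e-03 -3.463e-01  3.000e-04] | in target axes [-0.0024 -0.3463  0.0021]
```

View pics/m_6.png

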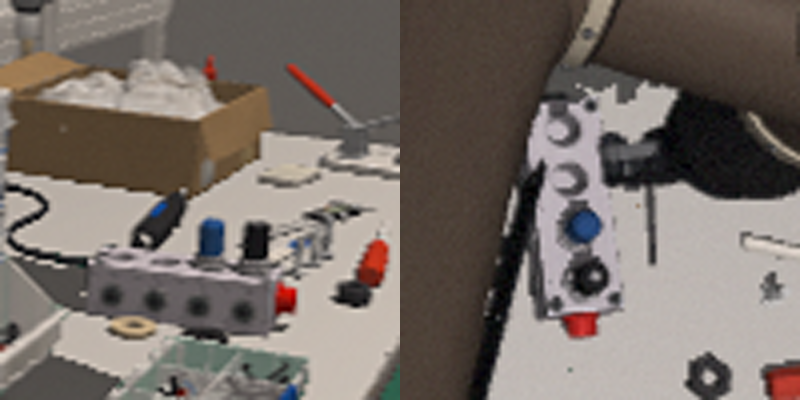

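Black and blue are both seated and upright. Next is green, at rack (.4764,.3717).

apply_moves([
  {"rotation":[0.005,-0.008,0],"slide":[0,-0.058,0],"fingers":0.2},
  {"rotation":[0,0,0],"slide":[0,-0.058,0],"fingers":0.2},
  {"rotation":[0,0,0],"slide":[0,-0.058,0],"fingers":0.2},
  {"rotation":[0,0,0],"slide":[0,-0.058,0],"fingers":0.2},
  {"rotation":[0,0,0],"slide":[0,-0.058,0],"fingers":0.2},
  {"rotation":[0,0,0],"slide":[0,-0.058,0],"fingers":0.2},
  {"rotation":[0,0,0.135],"slide":[0,0,0],"fingers":0.2},
  {"rotation":[0,0,0.135],"slide":[0,0,0],"fingers":0.2},
  {"rotation":[0,0,0.135],"slide":[0,0,0],"fingers":0.2},
  {"rotation":[0,0,0],"slide":[0,0,0],"fingers":0.2},
])

```text
time: 30.18
eef_pos: [0.422, 0.0023, 0.5013]
tcp_rot: [0.988, -0.153, -0.005, -0.001]
ft_force: [0.5, 0.1, 0.3]
finger_gap: 0.0513
```

```bash
python3 go.py .4764 .3717 .325 252.35
```

```text
t 30.18 pos [0.422  0.0023 0.5013] gap 0.0513 F [0.5 0.1 0.3] q [ 0.47 -0.13 -0.33 -0.01 -1.38  0.79]
rotvec [-0.0003  0.0109  0.0004] | slide in current axes [-0.0581 -0.3685  0.1771] | in target axes [-0.0602 -0.3685  0.1763]
```

apply_moves([
  {"rotation":[0,0.011,0],"slide":[-0.0086,-0.0526,0],"fingers":0.3},
  {"rotation":[0,0,0],"slide":[-0.0086,-0.0526,0],"fingers":0.3},
  {"rotation":[0,0,0],"slide":[-0.0086,-0.0526,0],"fingers":0.3},
  {"rotation":[0,0,0],"slide":[-0.0086,-0.0526,0],"fingers":0.3},
  {"rotation":[0,0,0],"slide":[-0.0086,-0.0526,0],"fingers":0.3},
  {"rotation":[0,0,0],"slide":[-0.0086,-0.0526,0],"fingers":0.3},
  {"rotation":[0,0,0],"slide":[-0.0086,-0.0526,0.04],"fingers":0.3},
  {"rotation":[0,0,0],"slide":[0,0,0.05],"fingers":0.3},
  {"rotation":[0,0,0],"slide":[0,0,0.05],"fingers":0.3},
  {"rotation":[0,0,0],"slide":[0,0,0.035],"fingers":0.3},
  {"rotation":[0,0,0],"slide":[0,0,0],"fingers":0.3},
  {"rotation":[0,0,0],"slide":[0,0,0],"fingers":0.3},
])

```text
time: 31.68
eef_pos: [0.4772, 0.3685, 0.3317]
tcp_rot: [0.988, -0.153, 0.002, -0.001]
ft_force: [0.2, -0.2, 0.3]
finger_gap: 0.0557
```

```bash
python3 go.py .4764 .3717 .235 252.35
```

```text
t 31.68 pos [0.4772 0.3685 0.3317] gap 0.0557 F [ 0.2 -0.2  0.3] q [ 0.98  0.3  -0.26  0.   -1.02  0.28]
rotvec [-0.0025 -0.0028  0.0008] | slide in current axes [-0.002  -0.0026  0.0967] | in target axes [-0.0017 -0.0028  0.0967]
```

```bash
python3 - <<'E'
from fit import *
for f in("top0","side0"):
    w=cloud(dict(np.load(f+".npz"))).reshape(-1,3)
    L=loc(w,[.4955,.3656,np.radians(-17.65)])
    m=(abs(L[:,0])>.03)&(abs(L[:,0])<.085)&(abs(L[:,1])<.09)&(L[:,2]>.01)
    for sgn in(1,-1):
        q=L[m&(np.sign(L[:,0])==sgn)]; print(f,sgn,len(q),q.min(0).round(3) if len(q) else "",q.max(0).round(3) if len(q) else "",np.percentile(q[:,2],95).round(3) if len(q) else "")
E
```

```text
top0 1 109 [ 0.033 -0.055  0.01 ] [0.084 0.011 0.039] 0.035
top0 -1 1 [-0.054 -0.06   0.011] [-0.054 -0.06   0.011] 0.011
side0 1 203 [ 0.038 -0.051  0.01 ] [0.085 0.007 0.034] 0.033
side0 -1 0
```

Dish top is about 35 mm, so the fingertips at about 60 mm clear it.

apply_moves([
  {"rotation":[-0.002,-0.003,0.001],"slide":[-0.0017,-0.0028,0.02],"fingers":0.3},
  {"rotation":[0,0,0],"slide":[0,0,0.025],"fingers":0.3},
  {"rotation":[0,0,0],"slide":[0,0,0.025],"fingers":0.3},
  {"rotation":[0,0,0],"slide":[0,0,0.02],"fingers":0.3},
  {"rotation":[0,0,0],"slide":[0,0,0.006],"fingers":0.3},
  {"rotation":[0,0,0],"slide":[0,0,0],"fingers":0.3},
])

```text
time: 32.42
eef_pos: [0.4761, 0.3717, 0.235]
tcp_rot: [0.988, -0.154, -0.0, -0.0]
ft_force: [0.5, 0.2, 0.5]
finger_gap: 0.0556
```

```bash
python3 go.py .4764 .3717 .235 252.35;  python3 - <<'E'
from station import r
import cv2,numpy as np
b=r.read_camera("side")["frame"][:,:,::-1]
k=lambda im,x,y,w,h,s:cv2.resize(im[y:y+h,x:x+w],None,fx=s,fy=s,interpolation=cv2.INTER_CUBIC)
cv2.imwrite("pics/g4.png",k(b,160,200,100,100,4))
E
```

```text
t 32.42 pos [0.4761 0.3717 0.235 ] gap 0.0556 F [0.5 0.2 0.5] q [ 0.99  0.4  -0.35 -0.   -0.82  0.28]
rotvec [-0.0002  0.0008 -0.0014] | slide in current axes [ 0.0003 -0.0001 -0.    ] | in target axes [ 0.0003 -0.0001 -0.    ]
```

View pics/g4.png

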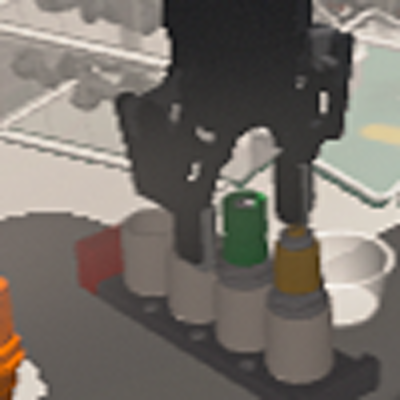

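apply_moves([
  {"rotation":[0,0,0],"slide":[0,0,0],"fingers":-1},
  {"rotation":[0,0,0],"slide":[0,0,0],"fingers":-1},
  {"rotation":[0,0,0],"slide":[0,0,0],"fingers":-1},
  {"rotation":[0,0,0],"slide":[0,0,0],"fingers":-1},
  {"rotation":[0,0,0],"slide":[0,0,0],"fingers":-1},
], squeeze=40)

```text
time: 33.1
eef_pos: [0.4761, 0.3717, 0.2355]
tcp_rot: [0.988, -0.154, -0.0, -0.001]
ft_force: [-1.1, 0.1, 5.3]
finger_gap: 0.023
```

apply_moves([
  {"rotation":[0,0,0],"slide":[0,0,-0.01],"fingers":-1},
  {"rotation":[0,0,0],"slide":[0,0,-0.02],"fingers":-1},
  {"rotation":[0,0,0],"slide":[0,0,-0.03],"fingers":-1},
  {"rotation":[0,0,0],"slide":[0,0,-0.04],"fingers":-1},
  {"rotation":[0,0,0],"slide":[0,0,-0.05],"fingers":-1},
  {"rotation":[0,0,0],"slide":[0,0,-0.06],"fingers":-1},
  {"rotation":[0,0,0],"slide":[0,0,-0.06],"fingers":-1},
  {"rotation":[0,0,0],"slide":[0,0,0],"fingers":-1},
])

```text
time: 34.1
eef_pos: [0.4764, 0.371, 0.5108]
tcp_rot: [0.988, -0.154, 0.002, -0.004]
ft_force: [0.4, -0.7, -1.5]
finger_gap: 0.0227
```

```bash
python3 go.py .42 0 .505 252.35
```

```text
t 34.1 pos [0.4764 0.371  0.5108] gap 0.0227 F [ 0.4 -0.7 -1.5] q [ 0.99  0.19  0.02  0.   -1.39  0.28]
rotvec [-0.0081 -0.0029 -0.0016] | slide in current axes [0.0593 0.3706 0.003 ] | in target axes [0.0587 0.3707 0.0058]
```

apply_moves([
  {"rotation":[-0.008,-0.003,0],"slide":[0.0098,0.0615,0],"fingers":-1},
  {"rotation":[0,0,0],"slide":[0.0098,0.0615,0],"fingers":-1},
  {"rotation":[0,0,0],"slide":[0.0098,0.0615,0],"fingers":-1},
  {"rotation":[0,0,0],"slide":[0.0098,0.0615,0],"fingers":-1},
  {"rotation":[0,0,0],"slide":[0.0098,0.0615,0],"fingers":-1},
  {"rotation":[0,0,0],"slide":[0.0098,0.0615,0],"fingers":-1},
  {"rotation":[0,0,-0.135],"slide":[0,0,0],"fingers":-1},
  {"rotation":[0,0,-0.135],"slide":[0,0,0],"fingers":-1},
  {"rotation":[0,0,-0.135],"slide":[0,0,0],"fingers":-1},
  {"rotation":[0,0,0],"slide":[0,0,0],"fingers":-1},
])

```text
time: 35.35
eef_pos: [0.4192, 0.0018, 0.5064]
tcp_rot: [0.999, 0.047, -0.004, 0.003]
ft_force: [0.3, 0.2, -0.9]
finger_gap: 0.0231
```

```bash
python3 go.py .4955 -.3404 .325 275.5
```

```text
t 35.35 pos [0.4192 0.0018 0.5064] gap 0.0231 F [ 0.3  0.2 -0.9] q [ 0.48 -0.13 -0.33  0.   -1.39  1.18]
rotvec [ 0.0061  0.0083 -0.0019] | slide in current axes [0.0453 0.3467 0.1831] | in target axes [0.0431 0.3479 0.1814]
```

apply_moves([
  {"rotation":[0.006,0.008,-0.002],"slide":[0.0072,0.058,0],"fingers":-1},
  {"rotation":[0,0,0],"slide":[0.0072,0.058,0],"fingers":-1},
  {"rotation":[0,0,0],"slide":[0.0072,0.058,0],"fingers":-1},
  {"rotation":[0,0,0],"slide":[0.0072,0.058,0],"fingers":-1},
  {"rotation":[0,0,0],"slide":[0.0072,0.058,0],"fingers":-1},
  {"rotation":[0,0,0],"slide":[0.0072,0.058,0.01],"fingers":-1},
  {"rotation":[0,0,0],"slide":[0,0,0.05],"fingers":-1},
  {"rotation":[0,0,0],"slide":[0,0,0.05],"fingers":-1},
  {"rotation":[0,0,0],"slide":[0,0,0.05],"fingers":-1},
  {"rotation":[0,0,0],"slide":[0,0,0.022],"fingers":-1},
  {"rotation":[0,0,0],"slide":[0,0,0],"fingers":-1},
  {"rotation":[0,0,0],"slide":[0,0,0],"fingers":-1},
])

```text
time: 36.85
eef_pos: [0.497, -0.3403, 0.3263]
tcp_rot: [0.999, 0.048, 0.001, 0.0]
ft_force: [0.3, -0.2, -0.5]
finger_gap: 0.0233
```

```bash
python3 go.py .4955 -.3404 .273 275.5; python3 look.py 7; python3 held.py 7
```

```text
t 36.85 pos [ 0.497  -0.3403  0.3263] gap 0.0233 F [ 0.3 -0.2 -0.5] q [-0.28  0.3  -0.26  0.   -1.01  1.94]
rotvec [ 0.0008 -0.0018  0.0002] | slide in current axes [-0.0016 -0.      0.0533] | in target axes [-0.0015 -0.      0.0533]
s (81, array([ 0.4986, -0.3415,  0.1062]), np.float64(0.00117), array([ 0.4973, -0.3412,  0.1062,  0.0448, -0.0112]))
t (15, array([ 0.4957, -0.3414,  0.1041]), np.float64(0.00083), array([ 0.4971, -0.3511,  0.1043, -0.03  ,  0.2631]))
```

View pics/m_7.png

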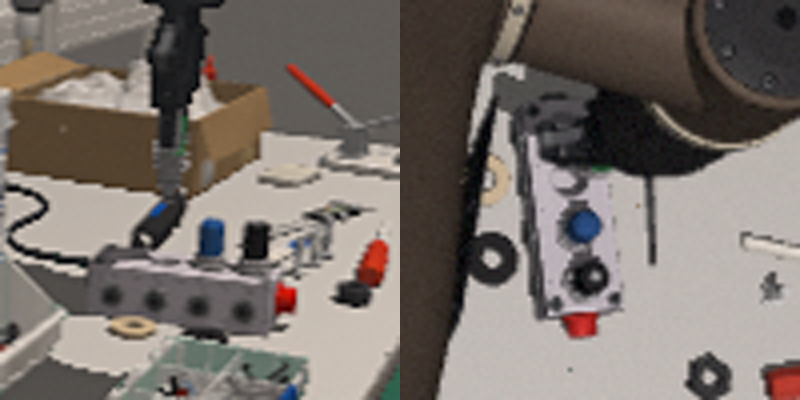

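apply_moves([
  {"rotation":[0.001,-0.002,0],"slide":[-0.0015,-0.0004,0.02],"fingers":-1},
  {"rotation":[0,0,0],"slide":[0,0,0.02],"fingers":-1},
  {"rotation":[0,0,0],"slide":[0,0,0.012],"fingers":-1},
  {"rotation":[0,0,0],"slide":[0,0,0],"fingers":-1},
  {"rotation":[0,0,0],"slide":[0,0,0.006],"fingers":-1},
  {"rotation":[0,0,0],"slide":[0,0,0.006],"fingers":-1},
  {"rotation":[0,0,0],"slide":[0,0,0.004],"fingers":-1},
  {"rotation":[0,0,0],"slide":[0,0,0.004],"fingers":-1},
  {"rotation":[0,0,0],"slide":[0,0,0],"fingers":-1},
])

```text
time: 38.08
eef_pos: [0.4949, -0.3398, 0.2528]
tcp_rot: [0.999, 0.049, -0.001, -0.001]
ft_force: [-0.5, -0.5, -1.0]
finger_gap: 0.0225
```

```bash
python3 go.py .4955 -.3402 .237 275.5
```

```text
t 38.08 pos [ 0.4949 -0.3398  0.2528] gap 0.0225 F [-0.5 -0.5 -1. ] q [-0.28  0.38 -0.34 -0.   -0.85  1.95]
rotvec [-0.0013  0.0017  0.0012] | slide in current axes [0.0006 0.0005 0.0158] | in target axes [0.0006 0.0004 0.0158]
```

apply_moves([
  {"rotation":[-0.001,0.002,0.001],"slide":[0.0006,0.0003,0.002],"fingers":-1},
  {"rotation":[0,0,0],"slide":[0,0,0.003],"fingers":-1},
  {"rotation":[0,0,0],"slide":[0,0,0.003],"fingers":-1},
  {"rotation":[0,0,0],"slide":[0,0,0.003],"fingers":-1},
  {"rotation":[0,0,0],"slide":[0,0,0.002],"fingers":-1},
  {"rotation":[0,0,0],"slide":[0,0,0],"fingers":-1},
])

```text
time: 38.83
eef_pos: [0.4956, -0.34, 0.24]
tcp_rot: [0.999, 0.048, 0.0, -0.0]
ft_force: [-1.0, 0.5, -0.1]
finger_gap: 0.0227
```

apply_moves([
  {"rotation":[0,0,0],"slide":[0,0,0.001],"fingers":-1},
  {"rotation":[0,0,0],"slide":[0,0,0.001],"fingers":-1},
  {"rotation":[0,0,0],"slide":[0,0,0],"fingers":-1},
])

```text
time: 39.2
eef_pos: [0.4956, -0.3401, 0.2381]
tcp_rot: [0.999, 0.048, 0.0, -0.0]
ft_force: [0.2, -0.3, -0.1]
finger_gap: 0.0231
```

apply_moves([
  {"rotation":[0,0,0],"slide":[0,0,0.0007],"fingers":-1},
  {"rotation":[0,0,0],"slide":[0,0,0],"fingers":-1},
])

```text
time: 39.45
eef_pos: [0.4957, -0.3401, 0.2376]
tcp_rot: [0.999, 0.048, 0.001, 0.0]
ft_force: [0.2, 0.1, -0.3]
finger_gap: 0.0224
```

apply_moves([
  {"rotation":[0,0,0],"slide":[0,0,0.0007],"fingers":-1},
  {"rotation":[0,0,0],"slide":[0,0,0],"fingers":-1},
])

```text
time: 39.7
eef_pos: [0.4957, -0.3401, 0.2375]
tcp_rot: [0.999, 0.048, 0.001, 0.0]
ft_force: [-1.9, 1.3, 5.6]
finger_gap: 0.023
```

apply_moves([
  {"rotation":[0,0,0],"slide":[0,0,0.0005],"fingers":-1},
  {"rotation":[0,0,0],"slide":[0,0,0],"fingers":-1},
])

```text
time: 39.95
eef_pos: [0.4957, -0.3401, 0.2375]
tcp_rot: [0.999, 0.048, 0.001, 0.0]
ft_force: [-1.7, 2.9, 9.0]
finger_gap: 0.0231
```

apply_moves([
  {"rotation":[0,0,0],"slide":[0,0,-0.0005],"fingers":-0.2},
  {"rotation":[0,0,0],"slide":[0,0,0],"fingers":0.2},
  {"rotation":[0,0,0],"slide":[0,0,0],"fingers":0.2},
  {"rotation":[0,0,0],"slide":[0,0,0],"fingers":0.2},
  {"rotation":[0,0,0],"slide":[0,0,-0.01],"fingers":0.2},
  {"rotation":[0,0,0],"slide":[0,0,-0.03],"fingers":0.2},
  {"rotation":[0,0,0],"slide":[0,0,-0.05],"fingers":0.2},
  {"rotation":[0,0,0],"slide":[0,0,-0.06],"fingers":0.2},
  {"rotation":[0,0,0],"slide":[0,0,-0.06],"fingers":0.2},
  {"rotation":[0,0,0],"slide":[0,0,-0.055],"fingers":0.2},
  {"rotation":[0,0,0],"slide":[0,0,0],"fingers":0.2},
])

```text
time: 41.32
eef_pos: [0.4953, -0.3404, 0.5082]
tcp_rot: [0.999, 0.048, 0.005, 0.002]
ft_force: [-0.4, -0.0, 0.1]
finger_gap: 0.0511
```

```bash
python3 go.py .42 0 .505 275.5;python3 look.py 8
```

```text
t 41.33 pos [ 0.4953 -0.3404  0.5082] gap 0.0511 F [-0.4 -0.   0.1] q [-0.28  0.19  0.01  0.   -1.38  1.94]
rotvec [ 0.005  -0.0096  0.0005] | slide in current axes [-0.0421 -0.3461  0.0011] | in target axes [-0.0423 -0.3461  0.0032]
```

View pics/m_8.png

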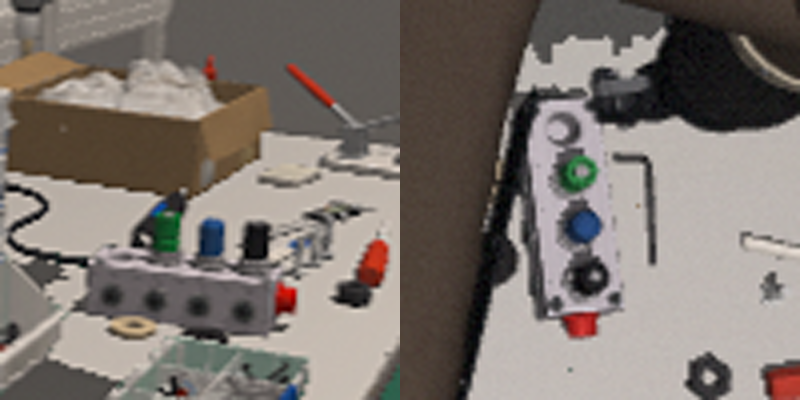

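Black, blue and green are seated. Brass is last, at rack (.4383,.3838).

apply_moves([
  {"rotation":[0.005,-0.009,0],"slide":[-0.007,-0.058,0],"fingers":0.2},
  {"rotation":[0,0,0],"slide":[-0.007,-0.058,0],"fingers":0.2},
  {"rotation":[0,0,0],"slide":[-0.007,-0.058,0],"fingers":0.2},
  {"rotation":[0,0,0],"slide":[-0.007,-0.058,0],"fingers":0.2},
  {"rotation":[0,0,0],"slide":[-0.007,-0.058,0],"fingers":0.2},
  {"rotation":[0,0,0],"slide":[-0.007,-0.058,0],"fingers":0.2},
  {"rotation":[0,0,0.135],"slide":[0,0,0],"fingers":0.2},
  {"rotation":[0,0,0.135],"slide":[0,0,0],"fingers":0.2},
  {"rotation":[0,0,0.135],"slide":[0,0,0],"fingers":0.2},
  {"rotation":[0,0,0],"slide":[0,0,0],"fingers":0.2},
])

```text
time: 42.68
eef_pos: [0.4199, 0.0023, 0.5024]
tcp_rot: [0.988, -0.153, -0.005, -0.001]
ft_force: [0.3, 0.9, 0.2]
finger_gap: 0.0511
```

```bash
python3 go.py .4383 .3838 .325 252.35
```

```text
t 42.67 pos [0.4199 0.0023 0.5024] gap 0.0511 F [0.3 0.9 0.2] q [ 0.48 -0.13 -0.33 -0.01 -1.38  0.79]
rotvec [-0.0001  0.0111  0.0003] | slide in current axes [-0.0961 -0.3692  0.1785] | in target axes [-0.0981 -0.3692  0.1774]
```

apply_moves([
  {"rotation":[0,0.011,0],"slide":[-0.014,-0.0527,0],"fingers":0.3},
  {"rotation":[0,0,0],"slide":[-0.014,-0.0527,0],"fingers":0.3},
  {"rotation":[0,0,0],"slide":[-0.014,-0.0527,0],"fingers":0.3},
  {"rotation":[0,0,0],"slide":[-0.014,-0.0527,0],"fingers":0.3},
  {"rotation":[0,0,0],"slide":[-0.014,-0.0527,0],"fingers":0.3},
  {"rotation":[0,0,0],"slide":[-0.014,-0.0527,0],"fingers":0.3},
  {"rotation":[0,0,0],"slide":[-0.014,-0.0527,0.04],"fingers":0.3},
  {"rotation":[0,0,0],"slide":[0,0,0.05],"fingers":0.3},
  {"rotation":[0,0,0],"slide":[0,0,0.05],"fingers":0.3},
  {"rotation":[0,0,0],"slide":[0,0,0.035],"fingers":0.3},
  {"rotation":[0,0,0],"slide":[0,0,0],"fingers":0.3},
  {"rotation":[0,0,0],"slide":[0,0,0],"fingers":0.3},
])

```text
time: 44.18
eef_pos: [0.4395, 0.3799, 0.3333]
tcp_rot: [0.988, -0.153, 0.001, -0.001]
ft_force: [-0.7, 0.5, 0.5]
finger_gap: 0.0558
```

```bash
python3 go.py .4383 .3838 .235 252.35
```

```text
t 44.17 pos [0.4395 0.3799 0.3333] gap 0.0558 F [-0.7  0.5  0.5] q [ 1.05  0.26 -0.3   0.   -1.01  0.21]
rotvec [-0.0022 -0.0025  0.0009] | slide in current axes [-0.0026 -0.0032  0.0983] | in target axes [-0.0024 -0.0034  0.0983]
```

apply_moves([
  {"rotation":[-0.002,-0.0025,0.001],"slide":[-0.0024,-0.0034,0.02],"fingers":0.3},
  {"rotation":[0,0,0],"slide":[0,0,0.025],"fingers":0.3},
  {"rotation":[0,0,0],"slide":[0,0,0.025],"fingers":0.3},
  {"rotation":[0,0,0],"slide":[0,0,0.02],"fingers":0.3},
  {"rotation":[0,0,0],"slide":[0,0,0.008],"fingers":0.3},
  {"rotation":[0,0,0],"slide":[0,0,0],"fingers":0.3},
])

```text
time: 44.92
eef_pos: [0.4381, 0.3838, 0.235]
tcp_rot: [0.988, -0.154, -0.0, -0.0]
ft_force: [-0.1, 0.2, 0.1]
finger_gap: 0.0549
```

```bash
python3 go.py .4383 .3838 .235 252.35;  python3 - <<'E'
from station import r
import cv2,numpy as np
b=r.read_camera("side")["frame"][:,:,::-1]
k=lambda im,x,y,w,h,s:cv2.resize(im[y:y+h,x:x+w],None,fx=s,fy=s,interpolation=cv2.INTER_CUBIC)
cv2.imwrite("pics/g5.png",k(b,160,200,100,100,4))
E
```

```text
t 44.92 pos [0.4381 0.3838 0.235 ] gap 0.0549 F [-0.1  0.2  0.1] q [ 1.05  0.37 -0.4  -0.   -0.8   0.21]
rotvec [-0.0005  0.0004 -0.0012] | slide in current axes [ 0.0002 -0.      0.    ] | in target axes [ 0.0002 -0.      0.    ]
```

View pics/g5.png

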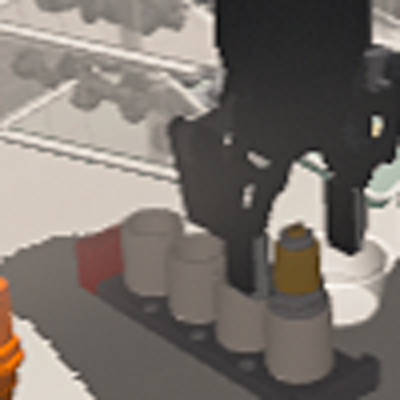

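apply_moves([
  {"rotation":[0,0,0],"slide":[0,0,0],"fingers":-1},
  {"rotation":[0,0,0],"slide":[0,0,0],"fingers":-1},
  {"rotation":[0,0,0],"slide":[0,0,0],"fingers":-1},
  {"rotation":[0,0,0],"slide":[0,0,0],"fingers":-1},
  {"rotation":[0,0,0],"slide":[0,0,0],"fingers":-1},
], squeeze=40)

```text
time: 45.6
eef_pos: [0.438, 0.3839, 0.2352]
tcp_rot: [0.988, -0.154, 0.0, -0.0]
ft_force: [-1.0, -0.2, 7.1]
finger_gap: 0.0233
```

apply_moves([
  {"rotation":[0,0,0],"slide":[0,0,-0.01],"fingers":-1},
  {"rotation":[0,0,0],"slide":[0,0,-0.02],"fingers":-1},
  {"rotation":[0,0,0],"slide":[0,0,-0.03],"fingers":-1},
  {"rotation":[0,0,0],"slide":[0,0,-0.04],"fingers":-1},
  {"rotation":[0,0,0],"slide":[0,0,-0.05],"fingers":-1},
  {"rotation":[0,0,0],"slide":[0,0,-0.06],"fingers":-1},
  {"rotation":[0,0,0],"slide":[0,0,-0.06],"fingers":-1},
  {"rotation":[0,0,0],"slide":[0,0,0],"fingers":-1},
])

```text
time: 46.6
eef_pos: [0.4382, 0.3833, 0.5102]
tcp_rot: [0.988, -0.154, 0.002, -0.004]
ft_force: [-0.5, 0.5, -2.4]
finger_gap: 0.0227
```

```bash
python3 go.py .42 0 .505 252.35
```

```text
t 46.6 pos [0.4382 0.3833 0.5102] gap 0.0227 F [-0.5  0.5 -2.4] q [ 1.05  0.15 -0.03  0.   -1.38  0.21]
rotvec [-0.0079 -0.0024 -0.0015] | slide in current axes [0.0994 0.3706 0.0025] | in target axes [0.0988 0.3707 0.0052]
```

apply_moves([
  {"rotation":[-0.008,-0.002,0],"slide":[0.0141,0.053,0],"fingers":-1},
  {"rotation":[0,0,0],"slide":[0.0141,0.053,0],"fingers":-1},
  {"rotation":[0,0,0],"slide":[0.0141,0.053,0],"fingers":-1},
  {"rotation":[0,0,0],"slide":[0.0141,0.053,0],"fingers":-1},
  {"rotation":[0,0,0],"slide":[0.0141,0.053,0],"fingers":-1},
  {"rotation":[0,0,0],"slide":[0.0141,0.053,0],"fingers":-1},
  {"rotation":[0,0,0],"slide":[0.0141,0.053,0],"fingers":-1},
  {"rotation":[0,0,-0.135],"slide":[0,0,0],"fingers":-1},
  {"rotation":[0,0,-0.135],"slide":[0,0,0],"fingers":-1},
  {"rotation":[0,0,-0.135],"slide":[0,0,0],"fingers":-1},
  {"rotation":[0,0,0],"slide":[0,0,0],"fingers":-1},
])

```text
time: 47.98
eef_pos: [0.4184, -0.0001, 0.506]
tcp_rot: [0.999, 0.047, -0.004, 0.004]
ft_force: [-0.7, 0.2, -2.2]
finger_gap: 0.0226
```

```bash
python3 go.py .5354 -.3364 .325 275.5
```

```text
t 47.98 pos [ 4.184e-01 -1.000e-04  5.060e-01] gap 0.0226 F [-0.7  0.2 -2.2] q [ 0.48 -0.14 -0.33  0.   -1.39  1.19]
rotvec [ 0.0069  0.0075 -0.002 ] | slide in current axes [0.0863 0.3445 0.1827] | in target axes [0.0842 0.3459 0.181 ]
```

apply_moves([
  {"rotation":[0.007,0.0075,-0.002],"slide":[0.012,0.0494,0],"fingers":-1},
  {"rotation":[0,0,0],"slide":[0.012,0.0494,0],"fingers":-1},
  {"rotation":[0,0,0],"slide":[0.012,0.0494,0],"fingers":-1},
  {"rotation":[0,0,0],"slide":[0.012,0.0494,0],"fingers":-1},
  {"rotation":[0,0,0],"slide":[0.012,0.0494,0],"fingers":-1},
  {"rotation":[0,0,0],"slide":[0.012,0.0494,0],"fingers":-1},
  {"rotation":[0,0,0],"slide":[0.012,0.0494,0],"fingers":-1},
  {"rotation":[0,0,0],"slide":[0,0,0.06],"fingers":-1},
  {"rotation":[0,0,0],"slide":[0,0,0.06],"fingers":-1},
  {"rotation":[0,0,0],"slide":[0,0,0.06],"fingers":-1},
  {"rotation":[0,0,0],"slide":[0,0,0],"fingers":-1},
  {"rotation":[0,0,0],"slide":[0,0,0],"fingers":-1},
])

```text
time: 49.48
eef_pos: [0.5372, -0.3362, 0.3291]
tcp_rot: [0.999, 0.048, 0.002, 0.001]
ft_force: [0.1, 0.3, -0.7]
finger_gap: 0.0224
```

```bash
python3 go.py .5354 -.3364 .273 275.5; python3 look.py 9; python3 held.py 9
```

```text
t 49.48 pos [ 0.5372 -0.3362  0.3291] gap 0.0224 F [ 0.1  0.3 -0.7] q [-0.25  0.35 -0.19  0.   -1.03  1.92]
rotvec [ 0.0015 -0.003   0.0007] | slide in current axes [-0.002  -0.0001  0.0561] | in target axes [-0.0018  0.      0.0561]
s (81, array([ 0.539 , -0.336 ,  0.1101]), np.float64(0.00148), array([ 0.5384, -0.3353,  0.1103,  0.0179, -0.0311]))
t (17, array([ 0.5368, -0.3387,  0.1074]), np.float64(0.00091), array([ 0.5346, -0.3496,  0.1074,  0.0534,  0.268 ]))
```

View pics/m_9.png

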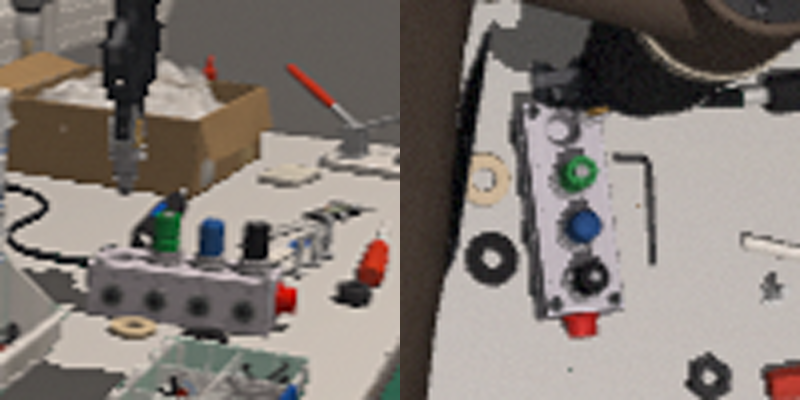

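apply_moves([
  {"rotation":[0.001,-0.0025,0.001],"slide":[-0.0017,0.0001,0.02],"fingers":-1},
  {"rotation":[0,0,0],"slide":[0,0,0.02],"fingers":-1},
  {"rotation":[0,0,0],"slide":[0,0,0.014],"fingers":-1},
  {"rotation":[0,0,0],"slide":[0,0,0],"fingers":-1},
  {"rotation":[0,0,0],"slide":[0,0,0.006],"fingers":-1},
  {"rotation":[0,0,0],"slide":[0,0,0.006],"fingers":-1},
  {"rotation":[0,0,0],"slide":[0,0,0.004],"fingers":-1},
  {"rotation":[0,0,0],"slide":[0,0,0.004],"fingers":-1},
  {"rotation":[0,0,0],"slide":[0,0,0],"fingers":-1},
])

```text
time: 50.7
eef_pos: [0.5345, -0.336, 0.2525]
tcp_rot: [0.999, 0.048, -0.001, -0.001]
ft_force: [0.1, -1.0, -1.9]
finger_gap: 0.0228
```

```bash
python3 go.py .5353 -.3365 .237 275.5
```

```text
t 50.7 pos [ 0.5345 -0.336   0.2525] gap 0.0228 F [ 0.1 -1.  -1.9] q [-0.25  0.42 -0.27 -0.   -0.88  1.92]
rotvec [-0.0015  0.0016  0.0002] | slide in current axes [0.0008 0.0006 0.0155] | in target axes [0.0008 0.0006 0.0155]
```

apply_moves([
  {"rotation":[-0.0015,0.0015,0],"slide":[0.0008,0.0006,0.002],"fingers":-1},
  {"rotation":[0,0,0],"slide":[0,0,0.003],"fingers":-1},
  {"rotation":[0,0,0],"slide":[0,0,0.003],"fingers":-1},
  {"rotation":[0,0,0],"slide":[0,0,0.003],"fingers":-1},
  {"rotation":[0,0,0],"slide":[0,0,0.002],"fingers":-1},
  {"rotation":[0,0,0],"slide":[0,0,0],"fingers":-1},
])

```text
time: 51.45
eef_pos: [0.5353, -0.3366, 0.2397]
tcp_rot: [0.999, 0.048, 0.0, 0.0]
ft_force: [-0.3, 0.0, -1.6]
finger_gap: 0.0228
```

apply_moves([
  {"rotation":[0,0,0],"slide":[0,0,0.001],"fingers":-1},
  {"rotation":[0,0,0],"slide":[0,0,0.001],"fingers":-1},
  {"rotation":[0,0,0],"slide":[0,0,0],"fingers":-1},
])

```text
time: 51.82
eef_pos: [0.5354, -0.3366, 0.2378]
tcp_rot: [0.999, 0.048, 0.0, 0.0]
ft_force: [-0.6, -0.2, -0.4]
finger_gap: 0.0226
```

apply_moves([
  {"rotation":[0,0,0],"slide":[0,0,0.0007],"fingers":-1},
  {"rotation":[0,0,0],"slide":[0,0,0],"fingers":-1},
])

```text
time: 52.08
eef_pos: [0.5354, -0.3366, 0.2373]
tcp_rot: [0.999, 0.048, 0.0, 0.0]
ft_force: [-0.4, 0.6, -0.5]
finger_gap: 0.0228
```

apply_moves([
  {"rotation":[0,0,0],"slide":[0,0,0.0007],"fingers":-1},
  {"rotation":[0,0,0],"slide":[0,0,0],"fingers":-1},
])

```text
time: 52.32
eef_pos: [0.5355, -0.3366, 0.2372]
tcp_rot: [0.999, 0.048, 0.0, 0.0]
ft_force: [-1.8, 1.5, 4.7]
finger_gap: 0.0226
```

apply_moves([
  {"rotation":[0,0,0],"slide":[0,0,0.0005],"fingers":-1},
  {"rotation":[0,0,0],"slide":[0,0,0],"fingers":-1},
])

```text
time: 52.58
eef_pos: [0.5355, -0.3365, 0.2371]
tcp_rot: [0.999, 0.048, 0.001, 0.0]
ft_force: [-3.1, 3.1, 9.5]
finger_gap: 0.0231
```

Seated. Release and retreat, moving clear so the final check is unobstructed.

apply_moves([
  {"rotation":[0,0,0],"slide":[0,0,-0.0005],"fingers":-0.2},
  {"rotation":[0,0,0],"slide":[0,0,0],"fingers":0.2},
  {"rotation":[0,0,0],"slide":[0,0,0],"fingers":0.2},
  {"rotation":[0,0,0],"slide":[0,0,0],"fingers":0.2},
  {"rotation":[0,0,0],"slide":[0,0,-0.01],"fingers":0.2},
  {"rotation":[0,0,0],"slide":[0,0,-0.03],"fingers":0.2},
  {"rotation":[0,0,0],"slide":[0,0,-0.05],"fingers":0.2},
  {"rotation":[0,0,0],"slide":[0,0,-0.06],"fingers":0.2},
  {"rotation":[0,0,0],"slide":[0,0,-0.06],"fingers":0.2},
  {"rotation":[0,0,0],"slide":[0,0,-0.055],"fingers":0.2},
  {"rotation":[0,0,0],"slide":[0,0,0],"fingers":0.2},
])

```text
time: 53.95
eef_pos: [0.5351, -0.3368, 0.5081]
tcp_rot: [0.999, 0.048, 0.005, 0.002]
ft_force: [0.2, -0.1, -0.2]
finger_gap: 0.0516
```

apply_moves([
  {"rotation":[0,0,0],"slide":[-0.015,-0.055,0],"fingers":0.2},
  {"rotation":[0,0,0],"slide":[-0.015,-0.055,0],"fingers":0.2},
  {"rotation":[0,0,0],"slide":[-0.015,-0.055,0],"fingers":0.2},
  {"rotation":[0,0,0],"slide":[-0.015,-0.055,0],"fingers":0.2},
  {"rotation":[0,0,0],"slide":[-0.015,-0.055,0],"fingers":0.2},
  {"rotation":[0,0,0],"slide":[0,-0.055,0],"fingers":0.2},
  {"rotation":[0,0,0],"slide":[0,0,0],"fingers":0.2},
  {"rotation":[0,0,0],"slide":[0,0,0],"fingers":0.2},
])

```text
time: 54.95
eef_pos: [0.4287, -0.0151, 0.5014]
tcp_rot: [0.999, 0.049, 0.0, 0.0]
ft_force: [0.5, 0.3, 1.0]
finger_gap: 0.051
```

```bash
python3 go.py .42 0 .505 275.5;python3 look.py 10; python3 - <<'E'
from fit import *
def res(p,P):
    L=loc(P,p); L[:,2]-=p[3]
    return np.minimum(np.min([cart(L,(0,y),.016) for y in YS],0),man_res(p,P))
for n,p0 in(("s",[.4769,-.3421,np.radians(185.45),0]),("t",[.4749,-.3434,np.radians(185.45),0])):
    c=dict(np.load(n+"_10.npz"));P=get(c,p0,.036,.092,.04,.12)
    L=loc(P,p0)
    for y in YS:
        m=(abs(L[:,1]-y)<.018)&(L[:,2]>.06); print(n,y,"top z",np.percentile(L[m,2],97).round(4),"upper mean",L[m&(L[:,2]>.08),:2].mean(0).round(4),"lower",L[m&(L[:,2]<.07),:2].mean(0).round(4))
E
```

```text
t 54.95 pos [ 0.4287 -0.0151  0.5014] gap 0.051 F [0.5 0.3 1. ] q [ 0.43 -0.12 -0.32  0.   -1.36  1.24]
rotvec [ 0.0003 -0.0005  0.0017] | slide in current axes [-0.0071 -0.0158 -0.0037] | in target axes [-0.0072 -0.0158 -0.0036]
s 0.06 top z 0.0947 upper mean [0.0063 0.0606] lower [0.0068 0.0609]
s 0.02 top z 0.0943 upper mean [0.0071 0.0206] lower [0.0092 0.0214]
s -0.02 top z 0.0953 upper mean [ 0.0062 -0.0193] lower [ 0.0083 -0.0196]
s -0.06 top z 0.0924 upper mean [ 0.0054 -0.0585] lower [ 0.0071 -0.0582]
t 0.06 top z 0.0992 upper mean [0.0022 0.0616] lower [0.0074 0.0655]
t 0.02 top z 0.0954 upper mean [0.0016 0.0219] lower [0.0086 0.0233]
t -0.02 top z 0.1001 upper mean [ 0.001  -0.0192] lower [ 0.0071 -0.0172]
t -0.06 top z 0.0951 upper mean [ 0.0017 -0.0578] lower [ 0.007  -0.0541]
```

View pics/m_10.png

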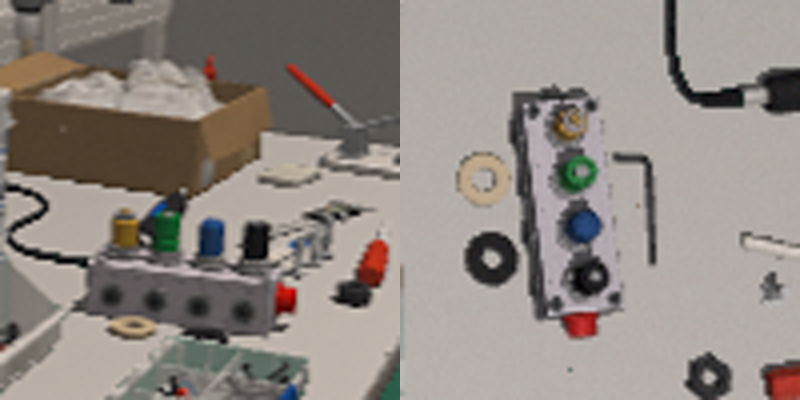

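The final views show all four upright in order from the red cap: black, blue, green, brass. Tops are at about 94 mm, as expected when seated. I'm handing in now.

```bash
python3 -c "
from station import r
print(r.close_job())"
```

```text
the job is handed in; nothing more can be done
None
```

All four cartridges are back in the manifold in the rack's order, starting at the red cap: black, blue, green, brass. I lowered each one until its flange met the block at about 9–11 N, then released it and moved the arm clear. I handed in at about 55 s and left the orange look-alike alone.

**Last checks:**
- **Seating:** both cameras show all four upright. The side camera puts their tops at 92–95 mm (94 mm expected). Each also seated 2 mm higher than its grasp height in the rack, which matches the 14 mm and 16 mm nose heights.
- **Disagreements:** the top camera's depth reads up to 100 mm for two of the tops (black and green), probably noise. The two cameras' positions also differ by 2–3.5 mm along the rows. I worked between the two, and neither affected the fit.

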